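Lift a porcelain plate off the bench with a blade and tip it into a tray

TASK

Take the small jar off the round porcelain plate and stand it on the black rubber mat. Then, keeping the fingers off the porcelain, slide the steel lifter's blade under the plate by pushing towards the bench stop, lift the plate well clear on the blade, carry it over the steel tray and, with the blade's front edge down close to the tray's floor, tilt the blade steeply (about 30 degrees) so that the plate slides off and lies flat inside the tray. Lay the lifter flat on the open bench and leave everything else as it is.

Things in the scene. Friction and masses are not known exactly. Their poses are not given: they have to be found in the camera images.
- disc: porcelain plate: white round disc, 90 mm diameter, 9 mm thick, 150 g, small grey dots on its flat top; origin at the centre of its underside, z up. Underside bevelled all round: flat bottom 72 mm wide, bevel rising to 5 mm height at the 90 mm rim, so a thin blade on the bench enters under the rim and wedges it up. Lies within 4 mm of the stop. Slides on the blade beyond a tilt of 17 to 27 degrees
- stop: bench stop: an aluminium bar fixed to the bench, 20 mm (its x) by 130 mm (its y) by 14 mm high; origin at the centre of its underside. Its front face, 10 mm from the origin towards its -x, is the one the plate rests against; the blade is pushed along the stop's +x. Its yaw is up to about 0.3 rad
- jar: small clear glass jar with a blue screw cap and paper label, 50 mm diameter, 75 mm tall, about 140 g; origin at the centre of its underside, z up. It stands on the porcelain plate at the start
- mat: round black rubber mat fixed on the bench, 120 mm diameter, 3 mm thick; origin at the centre of its underside
- lifter: lifter: flat steel blade 170 (x) by 80 (y) by 2 mm, black handle bar above its rear; 280 g, lying flat. Origin: centre of the blade's underside, x to the front edge, z up. Bar: x = -91 to -7 mm, 16 mm wide, 20 mm high, centre 52 mm above the underside, on two 10 mm round posts at x = -80 and -18 mm. The free front of the blade, x = -13 to +85 mm, takes the plate
- lifter_grip (a point): where to grip the lifter: centre of the handle bar, 50 mm behind the blade's centre and 52 mm above the blade's underside; same axes as the lifter
- lifter_edge (a point): middle of the blade's front edge, at its underside, 85 mm ahead of the blade's centre; same axes as the lifter
- tray: shallow square stainless tray fixed on the bench, 150 by 150 mm outside, walls 4 mm thick and 13 mm high, inside 142 by 142 mm; origin at the centre of its underside
- tray_in (a point): centre of the tray's inner floor, 4 mm above the bench; same axes as the tray
- vial_a: bystander: small amber vial with a white cap, 24 mm diameter, 45 mm tall, standing left of the plate; origin at its foot
- vial_b: bystander: the same kind of vial, standing right of the plate
- petri: bystander: two stacked clear petri dishes, 90 mm diameter, 30 mm tall in all, origin at the foot; stands on the other side from the mat
- wellplate: bystander: 12-well plate with violet wells, 85 by 127 by 20 mm, beyond the stop
- pen: bystander: white marker pen with a black cap, 15 mm thick, 135 mm long, beyond the stop
- reagent: bystander: glass reagent bottle with blue cap, 70 mm diameter, 150 mm tall, far right
Not all that is in view belongs to the job. What is shaped like the jar but brown or red is not meant.

How it is judged:
On the way, in this order (a step that is already met when the one before it is completed fails the run):
1. the jar stands released on the rubber mat (horizontal distance between jar and mat below 0.042 m and height (world z) of jar below 0.008 m and angle between jar's own z axis and vertical below 0.1 rad and contact force between the fingers and jar below 0.05 N and linear speed of jar below 0.03 m/s), for 0.2 s.
2. the porcelain plate lies on the blade alone, lifted clear of the bench by more than 25 mm and about level (within 17 degrees) (height (world z) of disc above 0.025 m and contact force between disc and lifter above 0.3 N and angle between disc's own z axis and vertical below 0.3 rad and z of disc in the frame of lifter above -0.003 m), for 0.3 s.
3. over the tray, with the blade's front edge inside it and less than 40 mm above its floor, the blade is tilted more than 17 degrees with the plate still on it (angle between lifter's own z axis and vertical above 0.3 rad and contact force between disc and lifter above 0.05 N and horizontal distance between lifter_edge and tray_in below 0.075 m and z of lifter_edge in the frame of tray_in below 0.04 m and horizontal distance between disc and tray_in below 0.12 m), for 0.1 s.
At the end, for the whole second after the job is handed in: Plate flat in the tray (within 3.4 degrees, underside within 5 mm of the floor, centre within 40 mm of the tray's); jar upright on the mat (centres within 42 mm); lifter flat on the bench (within 4.6 degrees, under 6 mm high), touching neither plate nor tray; all at rest (horizontal distance between disc and tray_in below 0.04 m and angle between disc's own z axis and vertical below 0.06 rad and z of disc in the frame of tray_in below 0.005 m and linear speed of each of disc, lifter below 0.02 m/s and contact force between disc and lifter below 0.05 N and contact force between lifter and tray below 0.05 N and horizontal distance between jar and mat below 0.042 m and height (world z) of jar below 0.008 m and angle between jar's own z axis and vertical below 0.1 rad and height (world z) of lifter below 0.006 m and angle between lifter's own z axis and vertical below 0.08 rad).
It fails at once if the fingers touch the porcelain plate with more than 1 N (contact force between the fingers and disc above 1 N).
It fails at once if the jar is tipped more than 40 degrees (angle between jar's own z axis and vertical above 0.7 rad).
It fails at once if the porcelain plate is turned up more than 57 degrees (angle between disc's own z axis and vertical above 1 rad).
It fails at once if a bystander (vial, petri dishes, well plate, pen, reagent bottle) is moved more than 20 mm (distance of any of vial_a, vial_b, petri, wellplate, pen, reagent from where it was at the start of the episode above 0.02 m).
It also fails if it takes over 72 s, if anything falls off the work surface, if the arm or the gripper's body presses on something with over 40 N, if the wrist force passes 120 N, or if a joint passes its speed limit or range.

ROBOT

A 7-joint arm with a two-finger parallel gripper is mounted at the origin on the work surface. World frame = base frame: x ahead of the robot, y to its left, z up, the work surface at z = 0. Lengths are in m, angles in rad, forces in N, time in s.
With the tool pointing down it reaches from about 0.4 to 0.75 m from the base axis. Payload 19.5 kg.
Tool frame: the origin (TCP) lies at the very end of the fingers, on their centre line; the grasp point (between the pads) lies 19 mm behind it; z points along the fingers, y is the direction in which the jaws open and shut (so a half turn about z gives the same grasp; the last joint's range is limited). The gripper opens to 85 mm and grips with 20 to 120 N. Pads are 22 mm wide; open, the fingers measure 114 mm over their backs; the gripper's body (76 mm by 85 mm) begins 54 mm behind the grasp point. The pads swing forward as they close: fully open they stand 13 mm farther back than shut.
Start: joints at [1.186, 0.707, -0.028, 1.485, 0.022, 0.951, -0.075], TCP at [0.193, -0.542, 0.231] pointing down, gripper open.
Joint ranges: [-2.71, 2.71], [-0.32, 2.16], [-1.57, 1.52], [0, 2.45], [-1.46, 4.6], [0, 2.02], [-2.83, 2.83]. Speed limits (rad/s): [1.89, 1.89, 2.57, 2.57, 3.01, 3.01, 3.01].

INTERFACE

Orientations are given as a unit quaternion [x, y, z, w].
In Python, from workcell import r gives the robot as it stands.
- The arm moves only by the shell command python3 -m jog 'ROWS' [FORCE]. ROWS is text: rows parted by semicolons, each of 7 numbers parted by spaces: the shift along the world's x, y, z in cm, then the turn, a rotation vector about the world's x, y, z in degrees, then the finger opening in cm, from 0 to 8.54. In form: x y z ax ay az claw; .... A call has 1 to 8 rows; each row shifts and turns the commanded pose from where the row before left it; what a row does not reach is not made up. A row lasts 1/8 s, in which the tool goes at most 62.5 mm and 10.7 degrees, less where a joint would pass 70% of its speed; a pose out of reach is approached as far as the arm can. A call is refused whole if a number of a shift passes 6.25 or a number of a turn 10.7, either way. A call with a gripper value outside its range is refused whole. The fingers move at their own pace and stop on an object; FORCE is the grip in N (left out, the last holds). Time passes only in rows, so rows that do not move let the fingers close. It gives the time, the measured TCP pose, the force and the opening at its end, in the units of the state.
- r.sense(): the state, without advancing time (a new reading comes with each control period).
- r.snapshot(name): name is "side" or "top" or "wrist"; returns a dict with "frame" (400x640x3 uint8, red, green, blue), "intrinsics" (3x3 intrinsics, pixels), "D" ([k1, k2, p1, p2, k3] as OpenCV has them; the pictures are not rectified), "R" (3x3) and "t" (3): a world point X has camera coordinates R X + t. Camera axes: x right, y down, z forward; pixel columns grow to the right and rows downward; lengths in m; the calibration is good to about 2 mm. A picture is of the moment at which its call begins. There is no depth.
- r.sign_off(): hands the job in, once; it reports no verdict.
The state is a dict: "clock": time; "q": joint angles; "joint_vel": joint speeds; "joint_torque": joint torques, N m; "position": TCP position; "ee_rot": TCP orientation; "contact_force": force on the tool from outside, world axes, zero at the start; "wrist_torque": the same for the moment, N m; "opening": opening from 0.0 (shut) to 1.0 (fully open).
Only numpy, scipy, OpenCV 4.12 (cv2) and the standard library are available. Lean on these libraries where they do the work, as an engineer would, in place of code of your own. Each camera call takes 0.05 s, during which the arm holds its last target.

## Working session

There is one attempt and no reset: what is moved stays moved. The work goes in short steps, Python scripts to look and compute and a shell command to move; the robot and the scene stay as the last step left them, time stands still between calls to the robot, and variables do not carry over. Pictures are saved under pics/ and viewed, and the job is handed in when it is done.

```bash
ls -la; mkdir -p pics; python3 - <<'E'
from workcell import r
import cv2
s=r.sense();print(s)
for n in("side","top","wrist"):
    d=r.snapshot(n);cv2.imwrite(f"pics/{n}0.png",d["frame"][:,:,::-1]);print(n,d["intrinsics"],d["D"],d["R"],d["t"])
E
```

```text
total 12
drwxr-xr-x  3 agent agent 4096 Dec  6 06:42 .
drwxr-xr-x 23 root  root  4096 Dec  6 06:42 ..
drwxr-xr-x  2 agent agent 4096 Dec  6 06:42 pics
{'clock': 0.0, 'q': array([ 1.18628393,  0.70709448, -0.02762688,  1.48502735,  0.0219997 ,
        0.9509114 , -0.07550249]), 'joint_vel': array([-3.13677254e-07, -7.60378268e-04, -6.09133014e-04,  6.27375685e-04,
        9.67196086e-05, -1.51755196e-03, -3.12053075e-04]), 'joint_torque': array([-6.43839794e-04, -8.83215094e+01,  1.23443607e+00, -2.36172330e+01,
        1.67892489e-02,  6.45386724e-03,  3.01512296e-05]), 'position': array([ 0.19318652, -0.54127555,  0.23082559]), 'ee_rot': array([ 9.85345262e-01,  1.70570777e-01, -1.12582052e-04, -5.57828624e-04]), 'contact_force': array([0.47754252, 0.2507312 , 0.36501323]), 'wrist_torque': array([-0.03298144,  0.03159747,  0.02735361]), 'opening': 1.0016979775242307}
side [[400.98481651   0.         319.46350926]
 [  0.         400.98481651 204.55472847]
 [  0.           0.           1.        ]] [-0.0075454  0.         0.         0.         0.       ] [[-0.80366918 -0.59479943 -0.01815164]
 [-0.35183689  0.49954603 -0.79162148]
 [ 0.47992359 -0.62981537 -0.61074213]] [0.42155599 0.27011522 0.71554488]
top [[406.16437244   0.         320.61877871]
 [  0.         406.16437244 197.06810886]
 [  0.           0.           1.        ]] [-0.02223495  0.          0.          0.          0.        ] [[-0.00507709 -0.99970476 -0.02376149]
 [-0.9888188   0.00856037 -0.14887612]
 [ 0.14903558  0.02273995 -0.98857033]] [-0.00855352  0.56538934  0.92307545]
wrist [[354.91483529   0.         315.15907364]
 [  0.         354.91483529 196.4750241 ]
 [  0.           0.           1.        ]] [-0.00433307  0.          0.          0.          0.        ] [[ 0.33580017 -0.94193272 -0.00099713]
 [-0.89491639 -0.31936871  0.31165411]
 [-0.29387566 -0.10376115 -0.9501951 ]] [-0.57459587 -0.03962954  0.38035393]
```

View pics/side0.png

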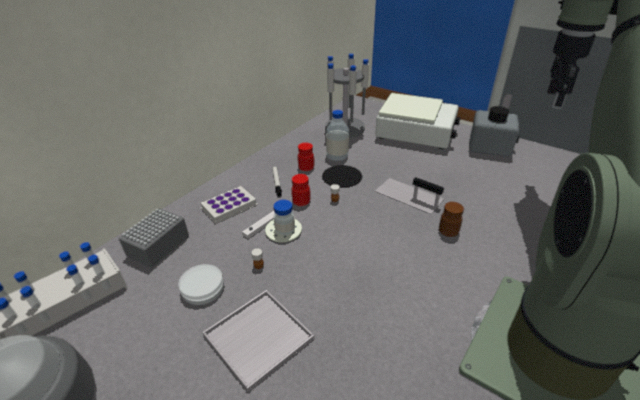

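View pics/top0.png

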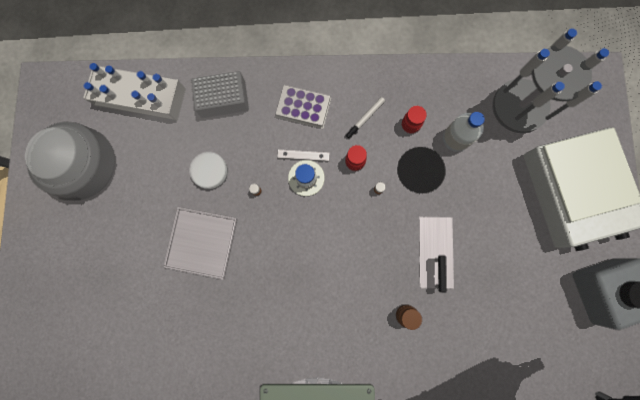

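View pics/wrist0.png

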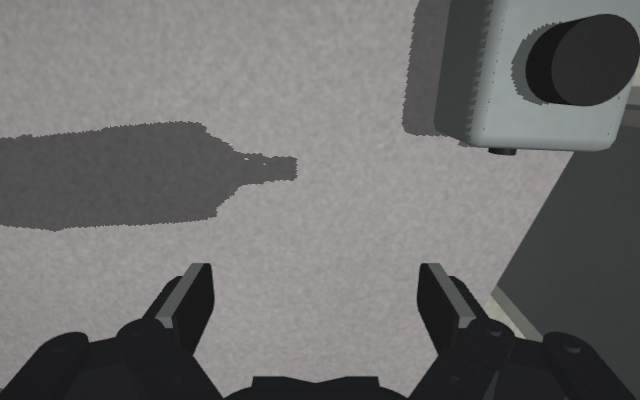

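```bash
cat > h.py <<'E'
import numpy as np, cv2
from workcell import r
def snap(n): return r.snapshot(n)
def pt(d,uv,z):
    uv=np.array(uv,float).reshape(-1,1,2)
    n=cv2.undistortPoints(uv,d["intrinsics"],np.array(d["D"]))[:,0]
    R=d["R"];t=d["t"];C=-R.T@t
    v=np.c_[n,np.ones(len(n))]@R
    return C+v*((z-C[2])/v[:,2])[:,None]
def proj(d,X):
    X=np.atleast_2d(np.array(X,float))
    return cv2.projectPoints(X,cv2.Rodrigues(d["R"])[0],d["t"],d["intrinsics"],np.array(d["D"]))[0][:,0]
def crop(d,x0,y0,x1,y1,k,name):
    cv2.imwrite("pics/"+name,cv2.resize(d["frame"][y0:y1,x0:x1,::-1],None,fx=k,fy=k,interpolation=cv2.INTER_CUBIC))
def big(mask):
    n,l,s,c=cv2.connectedComponentsWithStats(mask.astype(np.uint8)); i=1+np.argmax(s[1:,4]); return (l==i).astype(np.uint8)
E
python3 - <<'E'
from h import *
d=snap("top"); crop(d,240,80,460,220,3.6,"c1.png"); crop(d,380,200,480,340,4,"c2.png"); crop(d,150,195,250,290,6,"c3.png")
E
```

```text
(no output)
```

View pics/c1.png

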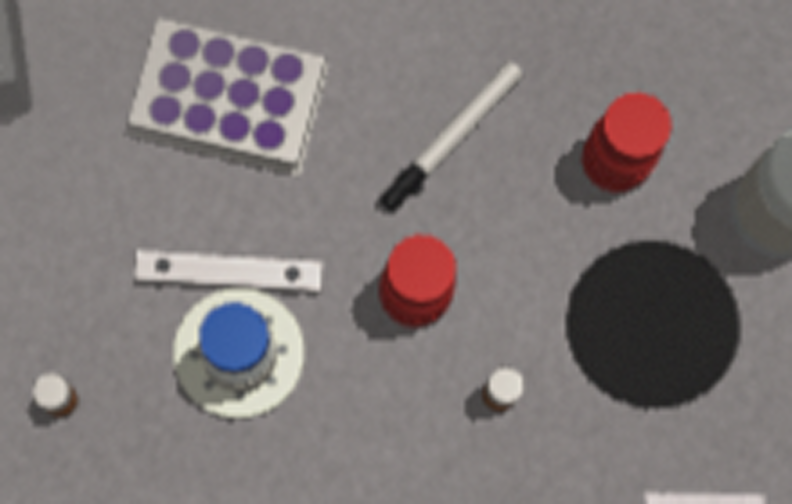

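View pics/c2.png

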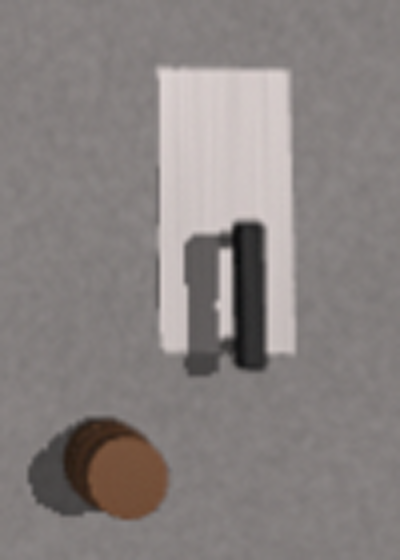

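View pics/c3.png

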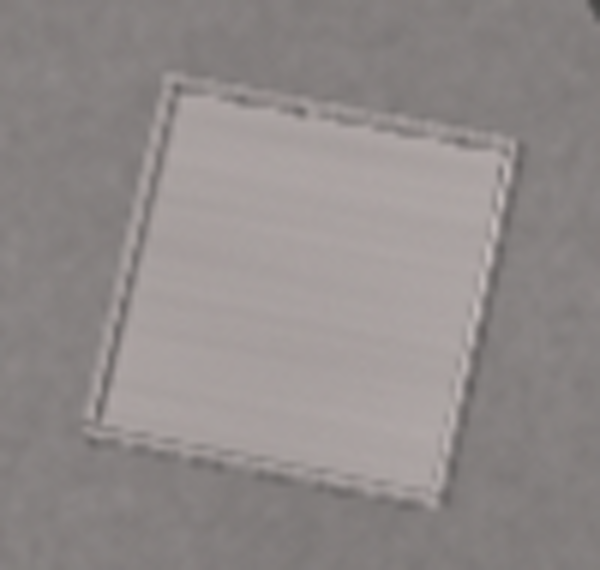

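The picture shows the blue-capped jar at crop (236,345), i.e. top (305,175), standing on the white plate. The candidates are two red jars, top (356,157) and (415,119), one brown jar at (409,317), and this blue-capped one. Only the last fits, being clear with a blue cap and on the plate. The mat is at top (421,170), the blade at (436,253) and the tray at (200,243).

```bash
cat > m.py <<'E'
from h import *
d=snap("top"); f=d["frame"].astype(int); hsv=cv2.cvtColor(d["frame"],cv2.COLOR_RGB2HSV)
V=f.min(2)
def sub(m,x0,y0,x1,y1):
    o=np.zeros(m.shape,np.uint8); o[y0:y1,x0:x1]=m[y0:y1,x0:x1]; return big(o)
def rect(m,z,nm):
    c=max(cv2.findContours(m,0,2)[0],key=cv2.contourArea)
    b=cv2.boxPoints(cv2.minAreaRect(c)); P=pt(d,b,z)[:,:2]
    e=P-np.roll(P,-1,0)
    print(nm,b.round(1).tolist(),"centre",P.mean(0).round(4),"sides",np.linalg.norm(e,axis=1).round(4),"ang deg",np.degrees(np.arctan2(e[:,1],e[:,0])).round(1))
def ell(m,z,nm):
    c=max(cv2.findContours(m,0,2)[0],key=cv2.contourArea)
    e=cv2.fitEllipse(cv2.convexHull(c)) if len(cv2.convexHull(c))>5 else cv2.minAreaRect(c)
    P=pt(d,c[:,0],z)[:,:2]; cc,rr=cv2.minEnclosingCircle(P.astype(np.float32))
    print(nm,np.round(e[0],1),"centre",pt(d,e[0],z)[0,:2].round(4),"circ",np.round(cc,4),round(rr,4))
S=hsv[...,1]
E
cat > m1.py <<'E'
from m import *
print(f[70+183 if 0 else 220,430],f[189,306],f[153,300],f[150,260],f[240,200])
ell(sub((hsv[...,0]>100)&(hsv[...,0]<130)&(S>120),285,155,325,195),.075+.009,"jarcap")
ell(sub(V<45,390,140,450,200),.003,"mat")
ell(sub((V>165),280,162,330,200),.009,"plate")
rect(sub((V>175),270,145,335,161),.014,"stop")
rect(sub((V>170),400,205,470,300),.002,"blade")
rect(sub((V<45),425,250,460,300),.062,"bar")
rect(sub((V>145),155,200,245,285),.004,"trayfloor")
E
python3 m1.py
```

```text
[211 202 200] [70 71 70] [215 207 203] [135 131 130] [167 159 158]
jarcap [304.6 173.4] centre [0.6142 0.0232] circ [0.6143 0.0232] 0.0218
mat [420.9 169.6] centre [ 0.6382 -0.2614] circ [ 0.6386 -0.2618] 0.0583
plate [306.  177.6] centre [0.6195 0.0244] circ [0.6196 0.0246] 0.0448
stop [[277.6000061035156, 157.0], [278.0, 149.6999969482422], [328.29998779296875, 152.1999969482422], [328.0, 159.5]] centre [0.6769 0.0317] sides [0.0189 0.1259 0.0189 0.1255] ang deg [177.8  86.4  -3.2 -93.6]
blade [[419.0, 217.0], [452.0, 216.5], [453.1000061035156, 287.0], [420.1000061035156, 287.5]] centre [ 0.4357 -0.2899] sides [0.0807 0.169  0.0787 0.1691] ang deg [ 90.4  -2.1 -89.5 178.6]
bar [[434.5, 256.5], [440.0, 255.89999389648438], [444.0, 291.0], [438.5, 291.6000061035156]] centre [ 0.3855 -0.2794] sides [0.0125 0.0782 0.0124 0.0782] ang deg [  96.     3.9  -84.  -176. ]
trayfloor [[166.0, 267.0], [179.10000610351562, 205.6999969482422], [235.60000610351562, 217.8000030517578], [222.39999389648438, 279.1000061035156]] centre [0.462  0.2834] sides [0.1529 0.1458 0.1513 0.1428] ang deg [ 170.4   77.6  -10.8 -101.8]
```

```bash
python3 -m jog '3 4 0 0 0 -2.5 8.54;3 4 0 0 0 -2.5 8.54;3 4 0 0 0 -2.5 8.54;3 4 0 0 0 -2.5 8.54;3 4 0 0 0 -2.5 8.54;3 4 0 0 0 -2.5 8.54;3 4 0 0 0 -2.5 8.54;3 4 0 0 0 -2.1 8.54' 30; python3 -m jog '3 4 0 0 0 0 8.54;3 4 0 0 0 0 8.54;3 4 0 0 0 0 8.54;2 4 0 0 0 0 8.54;0 4 0 0 0 0 8.54;0 4 0 0 0 0 8.54;0 0 0 0 0 0 8.54;0 0 0 0 0 0 8.54'
python3 - <<'E'
from h import *
s=r.sense(); print(s["clock"],s["position"],s["ee_rot"],s["q"])
d=snap("wrist"); cv2.imwrite("pics/w1.png",d["frame"][:,:,::-1])
E
```

```text
clock: 1.25
position: [0.4341, -0.2201, 0.2313]
ee_rot: [1.0, -0.0, 0.0, -0.0]
contact_force: [0.8, -0.6, 0.1]
opening: 1.0
clock: 2.25
position: [0.5432, 0.0179, 0.2313]
ee_rot: [1.0, 0.0, -0.0, 0.0]
contact_force: [0.4, -0.7, 0.1]
opening: 0.996
2.25 [0.54324191 0.01786779 0.23127092] [ 9.99999962e-01  1.98640441e-04 -1.38181076e-05  1.93116185e-04] [-0.19612312  0.66862514  0.19691323  1.60521951 -0.15707436  0.88334413
 -1.51106947]
```

View pics/w1.png

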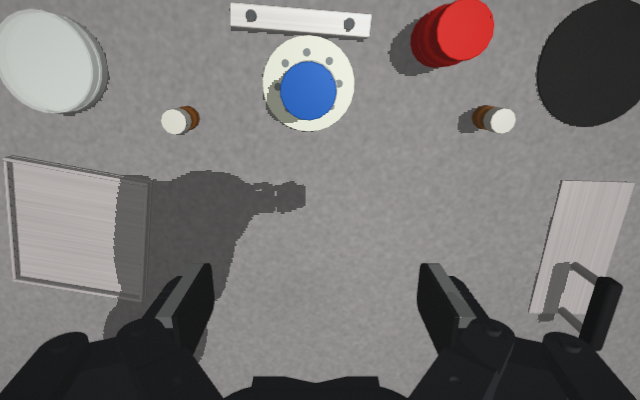

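The wrist view shows the jar cap at (308,90) on the plate at (308,83), the stop at (300,20), the tray left and the lifter right. I'll measure from this view.

```bash
sed -i 's/d=snap("top")/import sys\nd=snap(sys.argv[1])/' m.py; cat > m2.py <<'E'
from m import *
ell(sub((hsv[...,0]>100)&(hsv[...,0]<130)&(S>120),260,40,360,140),.084,"jarcap")
ell(sub((V>150),255,33,365,140),.009,"plate")
rect(sub((V>160),225,0,375,36),.014,"stop")
rect(sub((V>150),525,170,640,330),.002,"blade")
ell(sub((V>150),155,100,192,140),.045,"va");ell(sub((V>150),485,100,520,140),.045,"vb")
cv2.imwrite("pics/w2.png",(V>150)*255)
crop(d,225,0,375,140,5,"w2c.png")
E
python3 m2.py wrist
```

```text
jarcap [307.2  90.3] centre [0.6164 0.0238] circ [0.6158 0.0238] 0.0221
plate [307.8  82.7] centre [0.6215 0.0247] circ [0.6197 0.025 ] 0.0457
stop [[228.10000610351562, 25.100000381469727], [230.10000610351562, 1.899999976158142], [370.79998779296875, 13.800000190734863], [368.79998779296875, 37.0]] centre [0.6768 0.0316] sides [0.0193 0.1281 0.0195 0.1305] ang deg [170.4  85.6  -2.7 -94.5]
blade [[528.5, 311.8999938964844], [565.9000244140625, 165.60000610351562], [634.0, 183.0], [596.5999755859375, 329.29998779296875]] centre [ 0.4328 -0.2915] sides [0.1852 0.0814 0.1919 0.0948] ang deg [ 178.3   76.1    1.9 -106. ]
va [172.6 121.4] centre [0.5883 0.1475] circ [0.5883 0.1477] 0.0118
vb [502.6 120.4] centre [ 0.589  -0.1533] circ [ 0.5888 -0.1533] 0.0115[ WARN:0@0.572] global loadsave.cpp:1063 imwrite_ Unsupported depth image for selected encoder is fallbacked to CV_8U.
```

View pics/w2c.png

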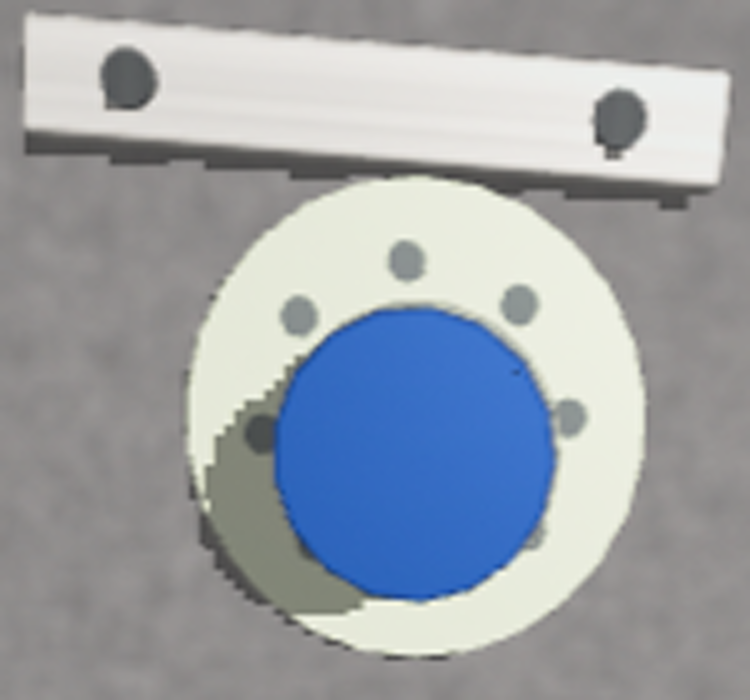

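```bash
python3 -m jog '3.65 0.3 0 0 0 0 8.54;3.65 0.3 0 0 0 0 8.54;0 0 -5 0 0 0 8.54;0 0 -5 0 0 0 8.54;0 0 -5 0 0 0 8.54;0 0 -4 0 0 0 8.54;0 0 0 0 0 0 8.54;0 0 0 0 0 0 8.54' 30
python3 - <<'E'
from h import *
s=r.sense(); print(s["position"],s["q"])
d=snap("side"); crop(d,200,150,400,290,4,"s1.png")
E
```

```text
clock: 3.35
position: [0.617, 0.0239, 0.0429]
ee_rot: [1.0, 0.0, 0.001, -0.0]
contact_force: [-0.6, 0.1, 0.3]
opening: 1.001
[0.61704124 0.02393124 0.04292859] [-0.15662978  1.0281056   0.14168427  1.48811798 -0.20420386  0.63805474
 -1.48924715]
```

View pics/s1.png

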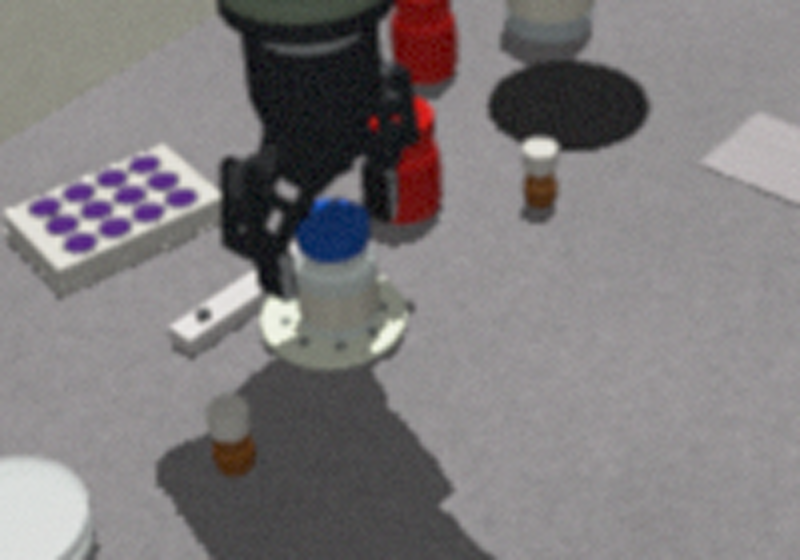

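The jar, crop (335,260), stands between the open fingers, so I close on it.

```bash
python3 -m jog '0 0 -0.6 0 0 0 8.54;0 0 0 0 0 0 4;0 0 0 0 0 0 4;0 0 0 0 0 0 4;0 0 0 0 0 0 4;0 0 0 0 0 0 4;0 0 0 0 0 0 4;0 0 0 0 0 0 4' 30;python3 -m jog '0 0 1 0 0 0 4;0 0 3 0 0 0 4;0 0 4 0 0 0 4;0 0 4 0 0 0 4;0 0 0 0 0 0 4;0 0 0 0 0 0 4'
python3 - <<'E'
from h import *
s=r.sense(); print(s["position"],s["q"])
d=snap("side"); crop(d,200,110,400,250,4,"s2.png")
E
```

```text
clock: 4.4
position: [0.6164, 0.0245, 0.0359]
ee_rot: [1.0, 0.0, 0.0, -0.0]
contact_force: [-2.4, -0.4, 6.8]
opening: 0.569
clock: 5.15
position: [0.616, 0.0245, 0.155]
ee_rot: [1.0, 0.0, -0.0, -0.0]
contact_force: [-0.2, 0.5, -1.0]
opening: 0.568
[0.61599836 0.02453915 0.15499202] [-0.17429204  0.870722    0.17938677  1.41912229 -0.18006125  0.86825913
 -1.51095074]
```

View pics/s2.png

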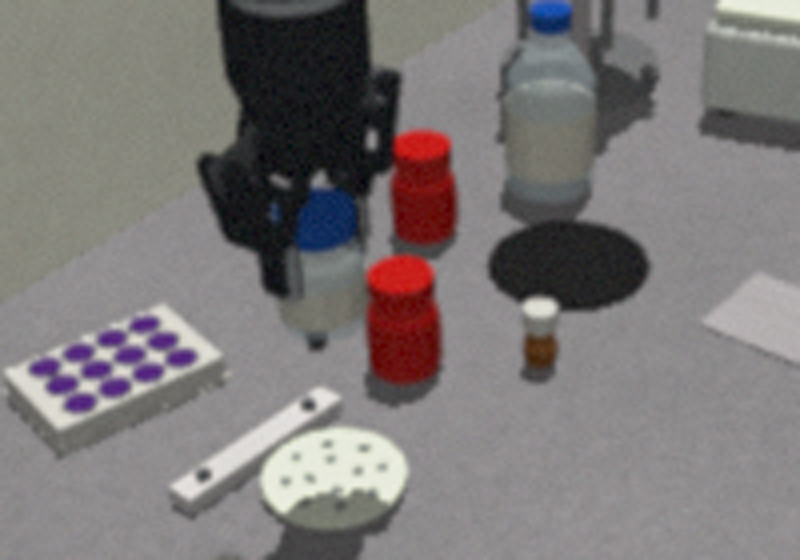

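The jar is lifted and hangs well above the red ones. Next it goes to the mat.

```bash
python3 -m jog '0.4 -5 0 0 0 0 4;0.5 -5 0 0 0 0 4;0.5 -5 0 0 0 0 4;0 -5 0 0 0 0 4;0 -5 0 0 0 0 4;0 -2.9 0 0 0 0 4;0 0 0 0 0 0 4;0 0 -4 0 0 0 4';python3 -m jog '0 0 -4 0 0 0 4;0 0 -3 0 0 0 4;0 0 -0.9 0 0 0 4;0 0 -0.3 0 0 0 4;0 0 0 0 0 0 4'
python3 - <<'E'
from h import *
s=r.sense(); print(s["position"],s["contact_force"])
d=snap("side"); crop(d,260,90,460,230,4,"s3.png")
E
```

```text
clock: 6.2
position: [0.6313, -0.2543, 0.1161]
ee_rot: [1.0, 0.0, 0.002, 0.0]
contact_force: [1.0, 0.6, -1.8]
opening: 0.57
clock: 6.82
position: [0.6307, -0.2545, 0.0342]
ee_rot: [1.0, 0.0, 0.001, 0.0]
contact_force: [0.3, 0.6, -0.8]
opening: 0.57
[ 0.63070299 -0.25451858  0.03417728] [ 0.29858459  0.64729488 -0.80969809]
```

View pics/s3.png

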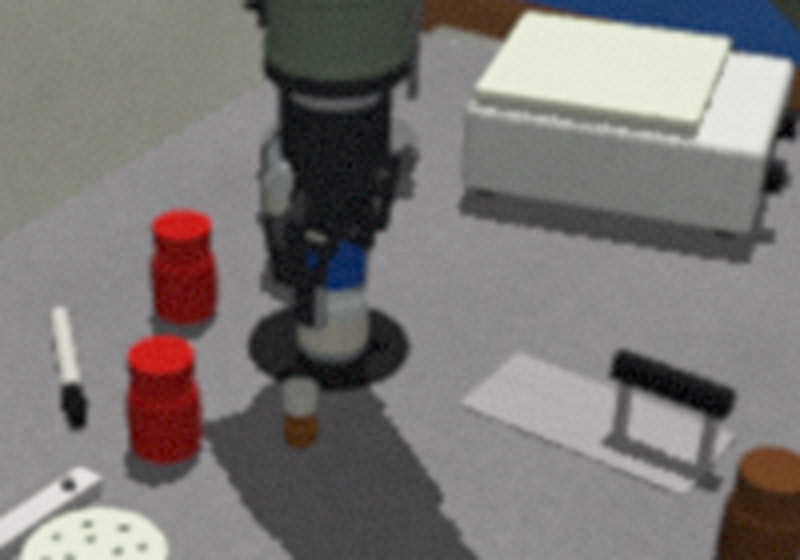

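The jar sits over the mat, about 4 mm above it. I lower and release.

```bash
python3 -m jog '0 0 -0.2 0 0 0 4;0 0 -0.2 0 0 0 4;0 0 0 0 0 0 4'; python3 -m jog '0 0 0 0 0 0 8.54;0 0 0 0 0 0 8.54;0 0 0 0 0 0 8.54;0 0 0 0 0 0 8.54;0 0 0 0 0 0 8.54;0 0 0 0 0 0 8.54;0 0 0 0 0 0 8.54'
```

```text
clock: 7.25
position: [0.6305, -0.2546, 0.0299]
ee_rot: [1.0, 0.0, 0.0, 0.0]
contact_force: [-2.1, 0.7, 6.1]
opening: 0.571
clock: 8.12
position: [0.6302, -0.2545, 0.0293]
ee_rot: [1.0, 0.0, -0.0, -0.0]
contact_force: [0.1, 1.0, -0.4]
opening: 0.999
```

```bash
python3 -m jog '0 0 5 0 0 0 8.54;0 0 5 0 0 0 8.54;0 0 5 0 0 0 8.54;0 0 3 0 0 0 8.54;-5 -0.5 0 0 0 0 8.54;-5 -0.5 0 0 0 0 8.54;-5 -1 0 0 0 0 8.54;-5 -1 0 0 0 0 8.54';python3 -m jog '-5 0 0 0 0 0 8.54;-4 0 0 0 0 0 8.54;0 0 0 0 0 0 8.54;0 0 0 0 0 0 8.54'
python3 - <<'E'
from h import *
s=r.sense(); print(s["position"],s["contact_force"],s["q"])
d=snap("wrist"); cv2.imwrite("pics/w3.png",d["frame"][:,:,::-1])
d=snap("top"); crop(d,240,80,460,220,3.6,"t3.png")
E
```

```text
clock: 9.12
position: [0.4286, -0.2846, 0.2095]
ee_rot: [1.0, 0.0, 0.0, 0.0]
contact_force: [-0.5, -1.6, 0.2]
opening: 1.002
clock: 9.62
position: [0.341, -0.2846, 0.2094]
ee_rot: [1.0, 0.0, 0.0, 0.0]
contact_force: [0.7, -0.3, -0.2]
opening: 1.004
[ 0.34096007 -0.28461749  0.20940941] [ 0.66068997 -0.25017281 -0.18823278] [ 0.56616049  0.56011748  0.09587125  1.97082087 -0.08904883  0.61384693
 -0.84964069]
```

View pics/w3.png

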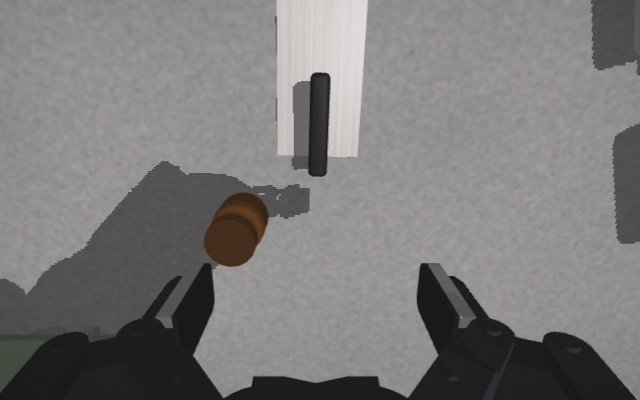

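View pics/t3.png

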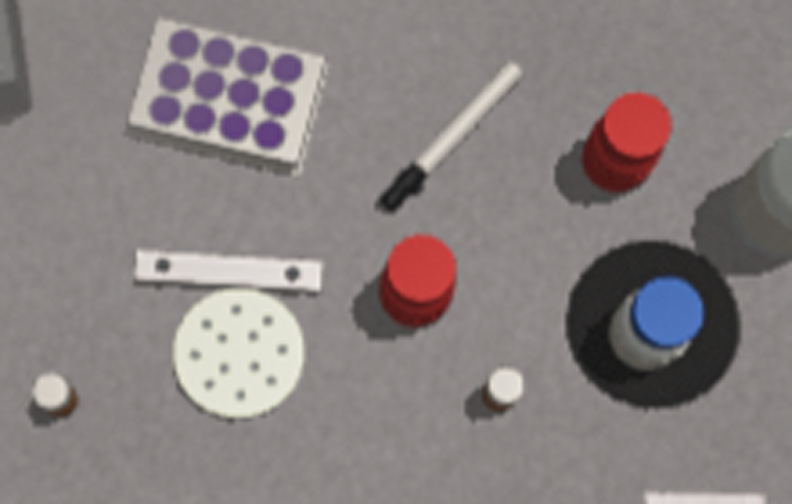

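The jar (crop 655,330) stands on the mat and the plate is undisturbed against the stop. The bar lies at wrist (318,124), with the brown jar nearby at (236,230).

```bash
cat > m3.py <<'E'
from m import *
def line(p,z):
    P=pt(d,p,z)[:,:2]; return P
rect(sub((V<60)&(np.arange(640)[None,:]>300),300,60,340,190),.062,"bar")
P=pt(d,[[310.5,75],[308.5,174],[328.5,75],[326.5,174]],.062);print(P.round(4))
for a,b in((0,1),(2,3)): e=P[a]-P[b];print(np.degrees(np.arctan2(e[1],e[0])))
# blade sides
m=sub(V>165,270,0,372,165)
L=[];Rr=[]
for v in range(5,150):
    xs=np.where(m[v])[0]; L.append([xs.min()-.5,v]);Rr.append([xs.max()+.5,v])
for q in(L,Rr):
    P=pt(d,q,.002); k=np.polyfit(P[:,0],P[:,1],1);print("side ang",np.degrees(np.arctan(k[0])),"y at .434",np.polyval(k,.434))
c=np.where(m[:,345])[0];print("rear",pt(d,[[345,c.max()+.5]],.002), pt(d,[[283,np.where(m[:,283])[0].max()+.5]],.002))
ell(sub((hsv[...,0]<15)&(S>100)&(f[...,0]>90),200,180,275,270),.075,"brown")
E
python3 m3.py wrist
```

```text
bar [[307.70001220703125, 174.89999389648438], [310.70001220703125, 72.5999984741211], [329.70001220703125, 73.0999984741211], [326.70001220703125, 175.5]] centre [ 0.3864 -0.287 ] sides [0.0814 0.0147 0.0815 0.016 ] ang deg [178.1  88.5  -1.  -91.7]
[[ 0.4256 -0.2805  0.062 ]
 [ 0.3467 -0.2786  0.062 ]
 [ 0.4256 -0.2944  0.062 ]
 [ 0.3468 -0.2938  0.062 ]]
-1.3825921088552817
-0.48329563027773176
side ang -1.790600886145144 y at .434 -0.24903609734262766
side ang -1.7215928497055 y at .434 -0.328990228051397
rear [[ 0.34929463 -0.31405325  0.002     ]] [[ 0.35023057 -0.25211497  0.002     ]]
brown [241.7 226.1] centre [ 0.3047 -0.2224] circ [ 0.3069 -0.225 ] 0.0182
```

```bash
python3 -m jog '4.5 -0.25 0 0 0 -1.7 8.54;0 0 -5 0 0 0 8.54;0 0 -5 0 0 0 8.54;0 0 -5 0 0 0 8.54;0 0 -2 0 0 0 8.54;0 0 -0.6 0 0 0 8.54;0 0 0 0 0 0 8.54'; python3 -m jog '0 0 0 0 0 0 5;0 0 0 0 0 0 3;0 0 0 0 0 0 1;0 0 0 0 0 0 1;0 0 0 0 0 0 1;0 0 0 0 0 0 1;0 0 0 0 0 0 1;0 0 0 0 0 0 1' 100
python3 - <<'E'
from h import *
s=r.sense(); print(s["position"],s["ee_rot"],s["contact_force"],s["wrist_torque"])
d=snap("side"); crop(d,330,110,530,250,4,"s4.png")
E
```

```text
clock: 10.65
position: [0.3856, -0.287, 0.0336]
ee_rot: [1.0, -0.014, 0.0, 0.0]
contact_force: [-0.2, -0.1, -0.2]
opening: 1.001
clock: 11.65
position: [0.3853, -0.2871, 0.0337]
ee_rot: [1.0, -0.015, 0.0, 0.0]
contact_force: [-0.6, 0.5, 11.0]
opening: 0.17
[ 0.38533635 -0.28708199  0.03365444] [ 9.99893526e-01 -1.45911555e-02  1.83496070e-04  4.24837144e-05] [-0.64480227  0.54308164 11.04517994] [ 0.23428672  0.22843906 -0.08637449]
```

View pics/s4.png

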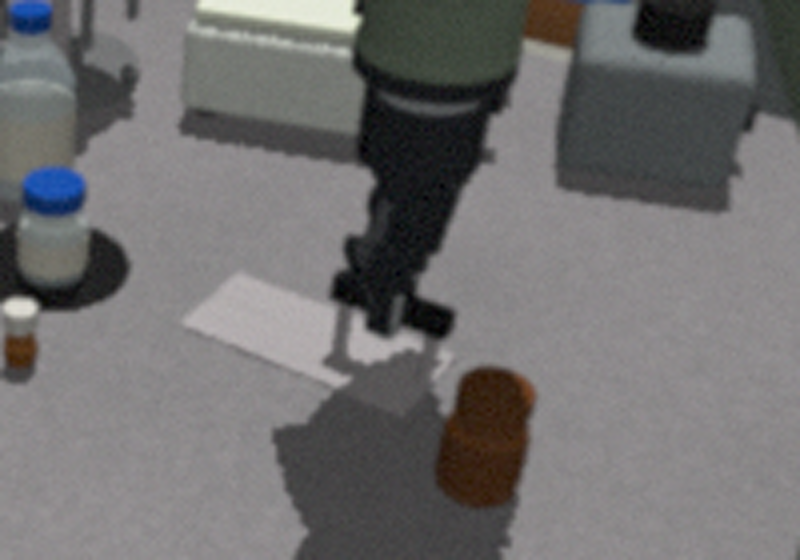

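The fingers hold the bar near its middle. I lift and measure the stop's yaw.

```bash
python3 -m jog '0 0 1 0 0 0 1;0 0 3 0 0 0 1;0 0 4 0 0 0 1;0 4 0 0 0 0 1;0 0 0 0 0 0 1;0 0 0 0 0 0 1'
cat > m4.py <<'E'
from m import *
def side(m,rows,z,ax):
    A=[];B=[]
    for u in rows:
        k=np.where(m[:,u])[0]; A.append([u,k.min()-.5]);B.append([u,k.max()+.5])
    for q in(A,B):
        P=pt(d,q,z); k=np.polyfit(P[:,1],P[:,0],1);print("edge: heading deg",np.degrees(np.arctan(-k[0])).round(2),"x at y=.025",np.polyval(k,.025).round(4))
if sys.argv[1]=="top":
    g=d["frame"].min(2)
    m=sub(V>165,270,145,335,161); m=cv2.morphologyEx(m,cv2.MORPH_CLOSE,np.ones((5,5)))
    side(m,range(281,326),.014,0)
    m=sub(V>165,280,162,330,200); ell(m,.009,"plate")
    s=r.sense();print(s["position"],s["contact_force"],s["wrist_torque"],s["opening"])
E
python3 m4.py top; python3 - <<'E'
from h import *
d=snap("side"); crop(d,270,90,470,230,4,"s5.png")
E
```

```text
clock: 12.45
position: [0.3853, -0.2472, 0.1135]
ee_rot: [1.0, -0.014, 0.0, 0.0]
contact_force: [-0.5, -1.4, -2.3]
opening: 0.169
edge: heading deg -4.43 x at y=.025 0.6876
edge: heading deg -4.05 x at y=.025 0.6664
plate [305.9 177.4] centre [0.6201 0.0245] circ [0.6208 0.0243] 0.0457
[ 0.38520279 -0.24748978  0.11340767] [ 0.15578051  0.17944826 -2.57727672] [-0.02934024  0.0806642  -0.0151966 ] 0.16857451816855243
```

View pics/s5.png

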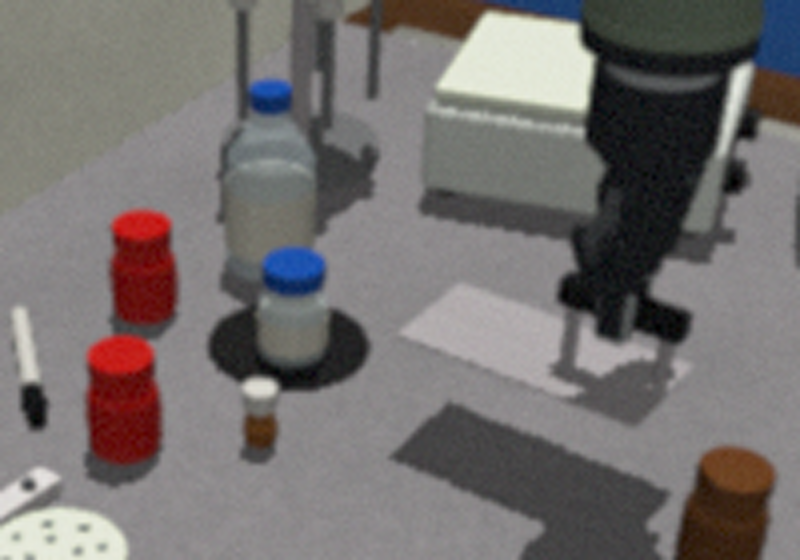

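The blade hangs level. I bring it in front of the plate.

```bash
python3 -m jog '0 4 0 0 0 0 1;0 4 0 0 0 0 1;0.5 5 0 0 0 0 1;1 5 0 0 0 -0.6 1;1 5 0 0 0 -1 1;1 4 0 0 0 -1 1;0.5 1.6 -4 0 0 0 1;0 0 0 0 0 0 1';python3 -m jog '0 0 -2 0 0 0 1;0 0 -1.2 0 0 0 1;0 0 0 0 0 0 1;0 0 0 0 0 0 1'
cat > m5.py <<'E'
from m import *
s=r.sense();print(s["clock"],s["position"],s["ee_rot"],s["contact_force"],s["wrist_torque"],s["opening"])
crop(d,250,140,350,250,6,"t_%d.png"%(s["clock"]*100))
m=sub(V>175,270,196,340,260)
A=[]
k=[(u,np.where(m[:,u])[0]) for u in range(640) if m[:,u].sum()>15]
print("cols",k[0][0],k[-1][0])
print("front edge",pt(d,[[u,c.min()-.5] for u,c in k[3:-3:4]],.009).round(4)[:,:2].tolist())
E
python3 m5.py top; ls pics|grep t_
```

```text
clock: 13.55
position: [0.4246, 0.0394, 0.0717]
ee_rot: [0.999, -0.037, -0.002, 0.0]
contact_force: [-0.5, -1.5, -2.1]
opening: 0.173
clock: 14.05
position: [0.4255, 0.0387, 0.0419]
ee_rot: [0.999, -0.037, 0.0, -0.0]
contact_force: [0.0, -0.2, -2.7]
opening: 0.166
14.1 [0.42548378 0.03880351 0.04192087] [ 9.99304045e-01 -3.73001116e-02  3.49726511e-04 -7.23488620e-05] [-0.49614078 -0.32988811 -2.08604042] [ 0.0106171   0.04817528 -0.01838061] 0.16857158320144258
cols 289 319
front edge [[0.5599, 0.0588], [0.5598, 0.0489], [0.5597, 0.0391], [0.5597, 0.0292], [0.5571, 0.0194], [0.557, 0.0096], [0.5569, -0.0003]]
t_1410.png
```

View pics/t_1410.png

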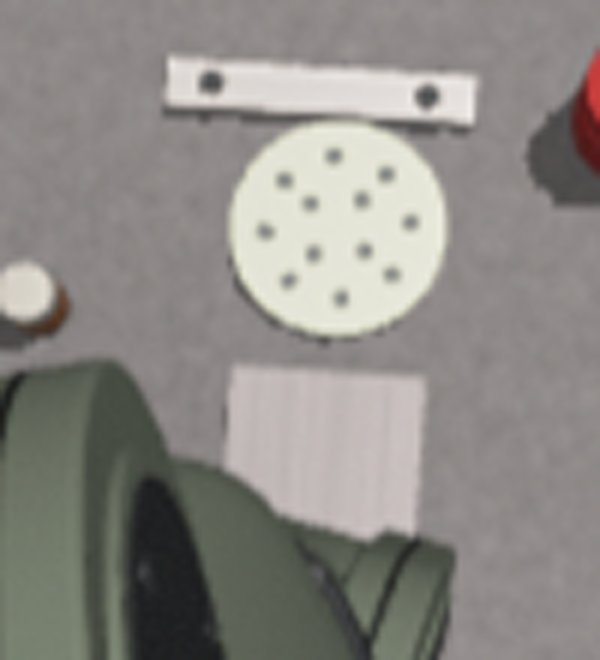

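```bash
python3 - <<'E'
from h import *
d=snap("side"); crop(d,220,150,420,290,4,"s6.png")
E
```

```text
(no output)
```

View pics/s6.png

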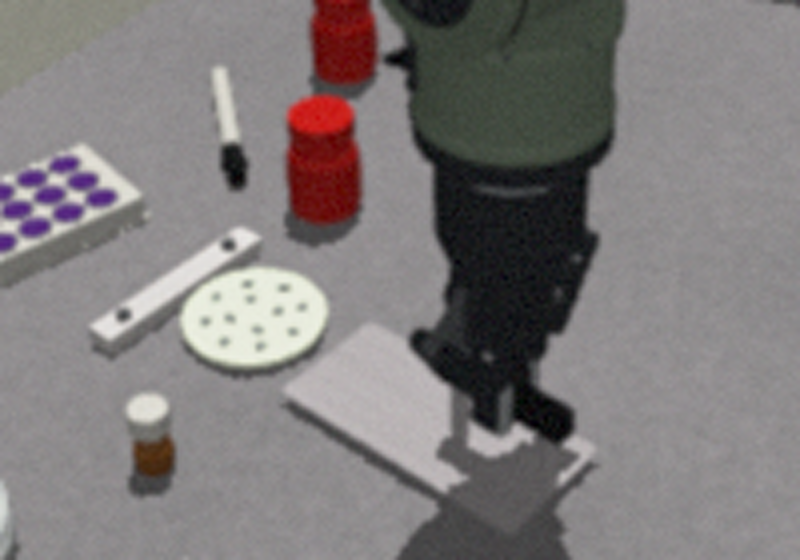

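The blade is lined up with the plate; extending its centre line meets the plate centre. I set it down and push.

```bash
python3 -m jog '0 0 -0.5 0 0 0 1;0 0 -0.3 0 0 0 1;0 0 0 0 0 0 1'; python3 -m jog '0.5 -0.04 0 0 0 0 1;0.5 -0.04 0 0 0 0 1;0.5 -0.04 0 0 0 0 1;0.5 -0.04 0 0 0 0 1'; python3 -m jog '0.5 -0.04 0 0 0 0 1;0.5 -0.03 0 0 0 0 1;0.5 -0.04 0 0 0 0 1;0.5 -0.04 0 0 0 0 1'
```

```text
clock: 14.52
position: [0.4253, 0.039, 0.0336]
ee_rot: [0.999, -0.037, 0.0, -0.0]
contact_force: [-2.0, 0.5, 17.6]
opening: 0.172
clock: 15.02
position: [0.4436, 0.0376, 0.0336]
ee_rot: [0.999, -0.037, -0.002, -0.0]
contact_force: [-12.0, 0.1, 23.3]
opening: 0.165
clock: 15.52
position: [0.4636, 0.0361, 0.0336]
ee_rot: [0.999, -0.037, -0.002, -0.0]
contact_force: [-12.3, 1.6, 24.2]
opening: 0.165
```

```bash
python3 m5.py top; python3 - <<'E'
from h import *
d=snap("side"); crop(d,220,150,420,290,4,"s7.png")
E
```

```text
15.575 [0.46427655 0.03601136 0.03363926] [ 9.99310658e-01 -3.70979034e-02 -1.36158332e-03 -3.17657009e-04] [-10.65824961   2.21452749  24.56089447] [ 0.1893578   2.12469117 -0.00420827] 0.16716904477528524Traceback (most recent call last):
  File "m5.py", line 7, in <module>
    print("cols",k[0][0],k[-1][0])
                 ~^^^
IndexError: list index out of range
```

View pics/s7.png

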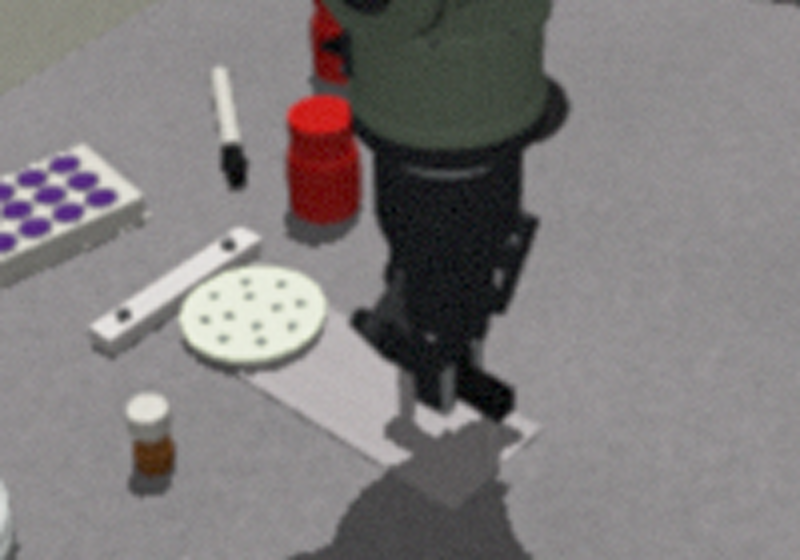

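The plate (crop 253,315) is seated on the stop and the blade is entering. I keep pushing.

```bash
python3 -m jog '0.5 -0.04 0 0 0 0 1;0.5 -0.04 0 0 0 0 1;0.5 -0.03 0 0 0 0 1;0.5 -0.04 0 0 0 0 1'; python3 -m jog '0.5 -0.04 0 0 0 0 1;0.5 -0.04 0 0 0 0 1;0.5 -0.03 0 0 0 0 1;0.5 -0.04 0 0 0 0 1'; python3 -m jog '0.5 -0.04 0 0 0 0 1;0.5 -0.04 0 0 0 0 1;0.3 -0.02 0 0 0 0 1;0.3 -0.02 0 0 0 0 1';  python3 - <<'E'
from h import *
d=snap("side"); crop(d,220,150,420,290,4,"s8.png")
d=snap("top"); crop(d,250,130,350,240,6,"t8.png")
E
```

```text
clock: 16.12
position: [0.4836, 0.0346, 0.0336]
ee_rot: [0.999, -0.037, -0.002, -0.0]
contact_force: [-14.6, 1.0, 24.1]
opening: 0.17
clock: 16.62
position: [0.5037, 0.0331, 0.0336]
ee_rot: [0.999, -0.037, -0.002, -0.0]
contact_force: [-13.1, 0.8, 22.8]
opening: 0.166
clock: 17.12
position: [0.5198, 0.0319, 0.0336]
ee_rot: [0.999, -0.037, -0.002, -0.0]
contact_force: [-13.2, 1.5, 23.9]
opening: 0.167
```

View pics/s8.png

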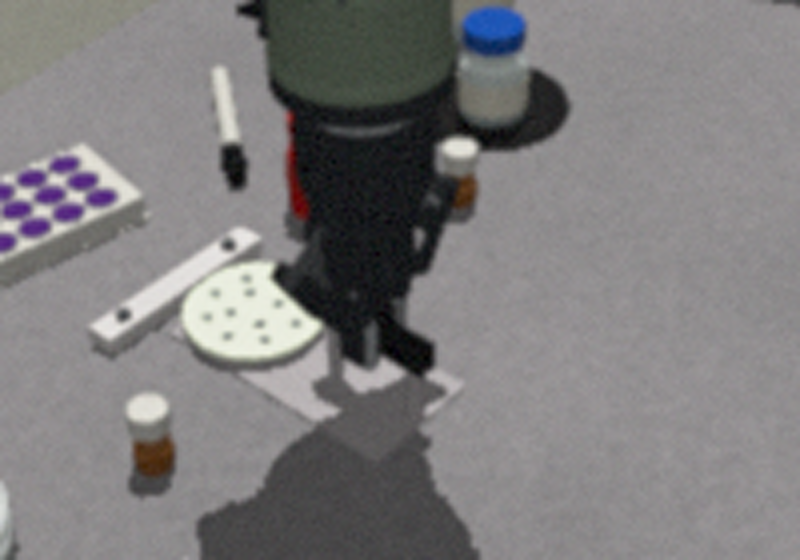

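View pics/t8.png

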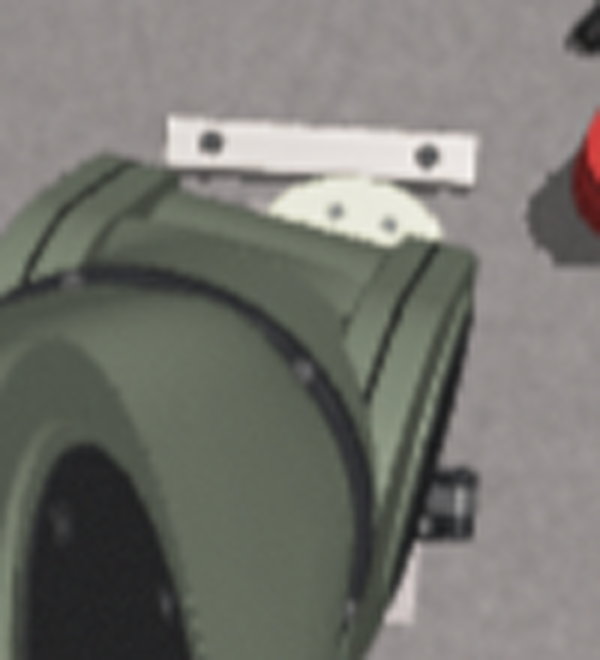

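```bash
python3 -m jog '0.3 -0.02 0 0 0 0 1;0.3 -0.02 0 0 0 0 1;0 0 0 0 0 0 1'; python3 -m jog '0.2 -0.02 0 0 0 0 1;0 0 0 0 0 0 1';  python3 - <<'E'
from h import *
d=snap("side"); crop(d,230,190,330,260,8,"s9.png")
E
```

```text
clock: 17.6
position: [0.5263, 0.0314, 0.0337]
ee_rot: [0.999, -0.037, -0.001, -0.0]
contact_force: [-10.2, 1.3, 21.7]
opening: 0.17
clock: 17.85
position: [0.5281, 0.0313, 0.0337]
ee_rot: [0.999, -0.037, -0.001, -0.0]
contact_force: [-10.3, 1.4, 21.7]
opening: 0.17
```

View pics/s9.png

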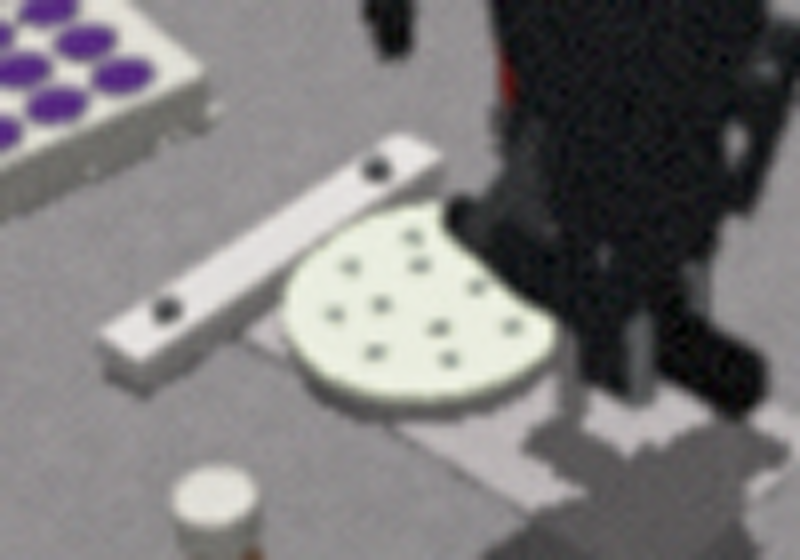

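The plate lies fully on the blade, whose front corner is at crop (250,330), practically at the stop. I lift.

```bash
python3 -m jog '0 0 0.3 0 0 0 1;0 0 0.8 0 0 0 1;0 0 1 0 0 0 1;0 0 1 0 0 0 1;0 0 1.2 0 0 0 1;0 0 1 0 0 0 1;0 0 0.5 0 0 0 1;0 0 0 0 0 0 1';  python3 - <<'E'
from h import *
d=snap("side"); crop(d,220,150,380,270,5,"s10.png")
E
```

```text
clock: 18.9
position: [0.5293, 0.0311, 0.0915]
ee_rot: [0.999, -0.037, 0.0, -0.0]
contact_force: [-0.6, 1.2, -6.1]
opening: 0.171
```

View pics/s10.png

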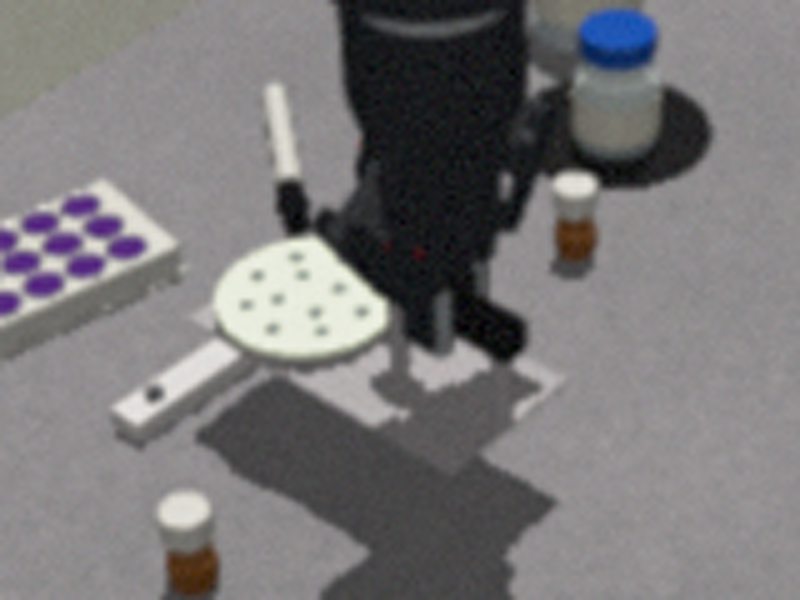

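The plate rides level on the blade at about 58 mm. I carry it gently toward the tray and refine the tray pose.

```bash
python3 -m jog '-0.5 0 0.5 0 0 1 1;-1 0 1 0 0 2 1;-1.2 0 1 0 0 3 1;-1.2 0 1 0 0 4 1;-1.2 0 1 0 0 4 1;-1.2 0 1 0 0 4 1;-1.2 0 1 0 0 4 1;-1 0 0.5 0 0 4 1'; python3 -m jog '-0.8 0 0 0 0 4 1;-0.4 0.5 0 0 0 4 1;0 1 0 0 0 4 1;0 1 0 0 0 4 1;0 1 0 0 0 4 1;0 0.8 0 0 0 4 1;0 0.4 0 0 0 3 1;0 0 0 0 0 2 1';  python3 - <<'E'
from h import *
d=snap("side"); crop(d,170,120,390,290,3.6,"s11.png")
d=snap("top"); P=pt(d,[[177.5,207.5],[236.3,218.3],[222.8,278.8],[164.5,267.5]],.013)[:,:2];print(P.mean(0),P.round(4).tolist())
e=P[0]-P[3];g=P[1]-P[2];print(np.degrees(np.arctan2(e[1],e[0])),np.degrees(np.arctan2(g[1],g[0])))
e=P[0]-P[1];g=P[3]-P[2];print(np.degrees(np.arctan2(e[1],e[0])),np.degrees(np.arctan2(g[1],g[0])))
crop(d,140,150,340,300,4,"t11.png");print(r.sense())
E
```

```text
clock: 19.95
position: [0.4434, 0.031, 0.1624]
ee_rot: [0.982, 0.191, 0.0, -0.0]
contact_force: [1.3, 0.6, -4.4]
opening: 0.168
clock: 20.95
position: [0.4322, 0.0782, 0.1613]
ee_rot: [0.903, 0.43, -0.0, -0.0]
contact_force: [-0.0, -0.2, -4.9]
opening: 0.168
[0.46005974 0.2816896 ] [[0.5467, 0.3416], [0.519, 0.1947], [0.3737, 0.2237], [0.4008, 0.3667]]
-9.760237314016 -11.275160211377996
79.31007685313234 79.30094163822528
{'clock': 21.05, 'q': array([-0.26614584,  0.64031997,  0.02604398,  2.04848761, -0.03544776,
        0.45327346, -0.89785968]), 'joint_vel': array([-0.00206008, -0.00106613,  0.00875168,  0.00083012, -0.01339922,
       -0.00085028, -0.02314891]), 'joint_torque': array([ -0.28797185, -74.15769339,   1.54207684, -13.51593018,
         0.25832263,  -0.18290655,   0.54331843]), 'position': array([0.43228244, 0.07777535, 0.16126966]), 'ee_rot': array([ 9.03400314e-01,  4.28798171e-01, -4.22922186e-05,  1.11879887e-05]), 'contact_force': array([ 0.5525358 ,  0.5993929 , -4.58843703]), 'wrist_torque': array([-0.19519789,  0.15642509, -0.01106922]), 'opening': 0.1652078796736085}
```

View pics/s11.png

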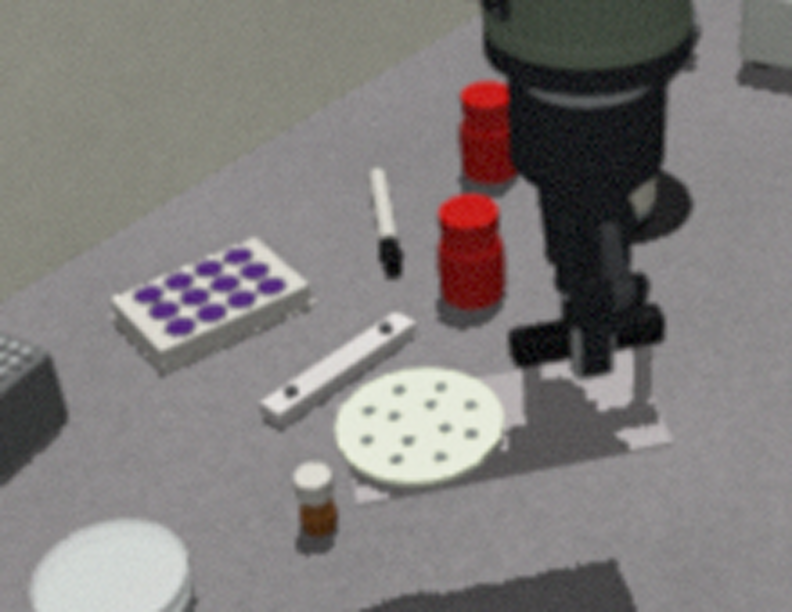

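View pics/t11.png

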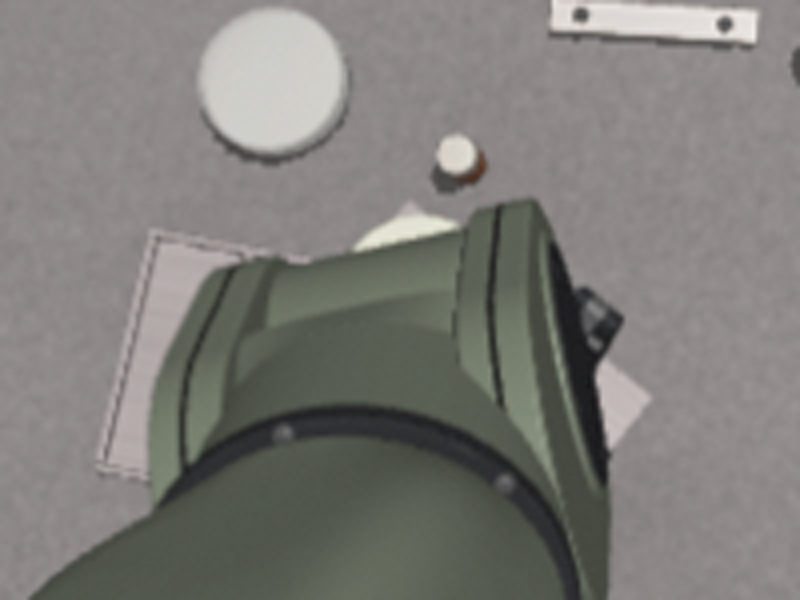

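Still level on the blade. The tray centre is (0.461, 0.2825) and its axis at 79.3°. I turn to that heading and come in over the near wall.

```bash
python3 -m jog '0 0.3 0 0 0 2 1;0 0.5 0 0 0 4 1;-0.1 0.5 0 0 0 4.5 1;-0.1 0.5 0 0 0 4.5 1;-0.1 0.5 0 0 0 4.5 1;-0.1 0.3 0 0 0 4 1;0 0.2 0 0 0 3 1;0 0 0 0 0 2 1'; python3 -m jog '0 0 -0.5 0 0 0 1;0 0 -1 0 0 0 1;0 0 -1.5 0 0 0 1;0 0 -1.5 0 0 0 1;0 0 -1 0 0 0 1;0 0 -0.5 0 0 0 1;0 0 0 0 0 0 1';  python3 - <<'E'
from h import *
d=snap("side"); crop(d,170,190,390,400,2.8,"s12.png");crop(d,170,200,390,365,3.6,"s12.png")
d=snap("wrist");cv2.imwrite("pics/w12.png",d["frame"][:,:,::-1]);s=r.sense();print(s["position"],s["ee_rot"],s["q"])
E
```

```text
clock: 22.05
position: [0.4283, 0.1061, 0.1613]
ee_rot: [0.769, 0.639, -0.0, -0.0]
contact_force: [-0.0, 1.0, -5.0]
opening: 0.168
clock: 22.92
position: [0.4282, 0.106, 0.1011]
ee_rot: [0.77, 0.638, -0.0, -0.0]
contact_force: [0.5, -0.6, -4.3]
opening: 0.171
[0.42842284 0.10611446 0.10154222] [7.70331895e-01 6.37643107e-01 1.95872356e-04 4.98629739e-05] [-0.27863746  0.76219318 -0.06414144  2.09786891  0.15763096  0.28551058
 -0.66432047]
```

View pics/s12.png

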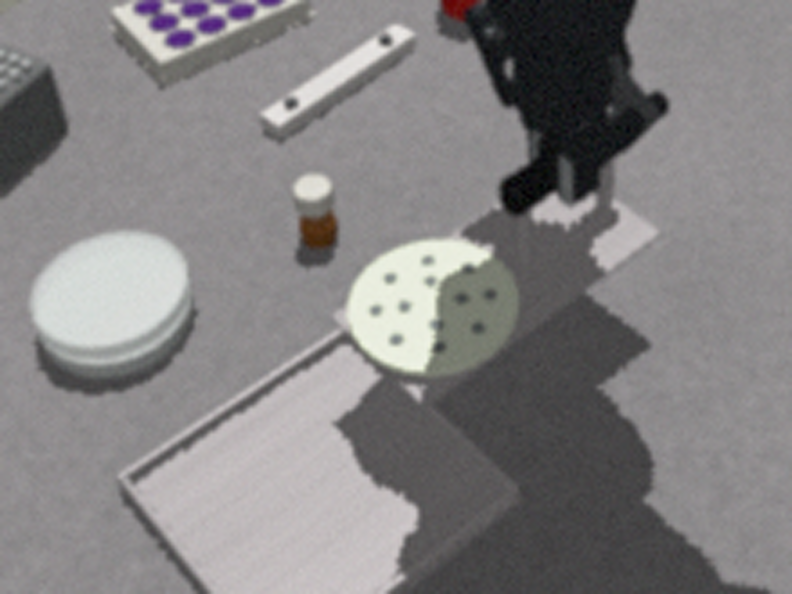

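View pics/w12.png

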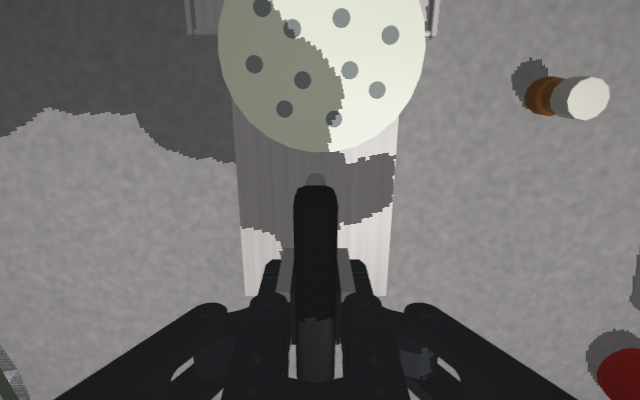

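The plate sits central on the blade, pointing squarely between the tray's side walls. I lower and start tilting about the front edge.

```bash
python3 -m jog '0 0 -0.5 0 0 0 1;0 0 -1 0 0 0 1;0 0 -1.2 0 0 0 1;0 0 -1 0 0 0 1;0 0 -0.5 0 0 0 1;0 0 0 0 0 0 1'; python3 -m jog '0.03 0.17 0.58 -2.45 0.47 0 1;0.03 0.17 0.58 -2.46 0.47 0 1;0.04 0.22 0.56 -2.45 0.47 0 1;0.04 0.22 0.56 -2.46 0.47 0 1;0.05 0.26 0.2 -2.45 0.47 0 1;0.05 0.26 0.1 -2.46 0.47 0 1;0 0 0 0 0 0 1'
python3 - <<'E'
from h import *
from scipy.spatial.transform import Rotation as Ro
d=snap("side"); crop(d,170,200,390,365,3.6,"s13.png")
s=r.sense();Z=Ro.from_quat(s["ee_rot"]).as_matrix();print(s["position"],s["q"],np.degrees(np.arccos(-Z[2,2])))
p=s["position"]; hx=Z[:,0]; print("edge",p+.135*hx+.0337*Z[:,2],hx)
E
```

```text
clock: 23.78
position: [0.4281, 0.1061, 0.0589]
ee_rot: [0.77, 0.638, -0.0, -0.0]
contact_force: [-0.5, 0.4, -4.9]
opening: 0.168
clock: 24.65
position: [0.4307, 0.12, 0.0851]
ee_rot: [0.763, 0.633, -0.1, 0.083]
contact_force: [-0.2, 0.3, -4.4]
opening: 0.163
[0.43064501 0.11933726 0.08514268] [-0.57659921  0.85939979  0.17086948  1.96075247  0.1672912   0.49223827
 -0.79528793] 14.940858696689507
edge [0.45328234 0.23896159 0.01777606] [ 0.1797241   0.94932987 -0.25782173]
```

View pics/s13.png

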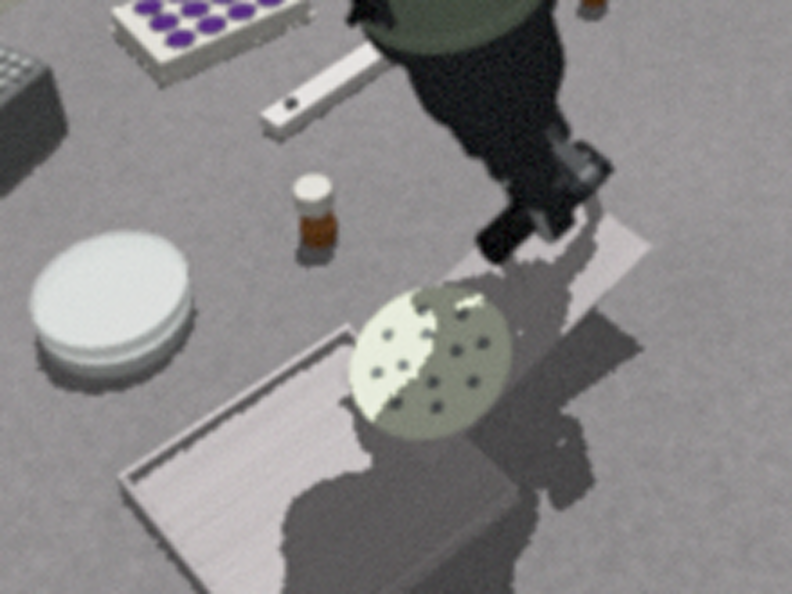

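Tilt is 15° with the plate still on the blade and the edge inside the near wall. I continue to 30° with the edge lower.

```bash
python3 -m jog '0.06 0.31 0.15 -2.45 0.47 0 1;0.06 0.31 0.1 -2.46 0.47 0 1;0 0 0 0 0 0 1;0.07 0.35 0.49 -2.45 0.47 0 1;0.07 0.35 0.49 -2.46 0.47 0 1;0.07 0.39 0.46 -2.45 0.47 0 1;0.07 0.39 0.46 -2.46 0.47 0 1;0 0 0 0 0 0 1'
cat > st.py <<'E'
from h import *
import sys
from scipy.spatial.transform import Rotation as Ro
d=snap("side"); crop(d,170,200,390,365,3.6,sys.argv[1])
s=r.sense();Z=Ro.from_quat(s["ee_rot"]).as_matrix();print(s["clock"],s["position"],s["contact_force"],s["q"],np.degrees(np.arccos(-Z[2,2])))
p=s["position"]; hx=Z[:,0]; print("edge",p+.135*hx+.0337*Z[:,2],hx)
E
python3 st.py s14.png
```

```text
clock: 25.7
position: [0.4347, 0.14, 0.1064]
ee_rot: [0.744, 0.616, -0.199, 0.164]
contact_force: [0.6, 0.4, -3.8]
opening: 0.169
25.75 [0.43464698 0.13956139 0.10642197] [-0.7504678   0.06020131 -4.74069719] [-0.76755284  0.93877327  0.29060437  1.75288169  0.19317513  0.84297316
 -0.89361082] 29.896160524822804
edge [0.45333832 0.23804192 0.00991855] [ 0.16197952  0.85166395 -0.49842868]
```

View pics/s14.png

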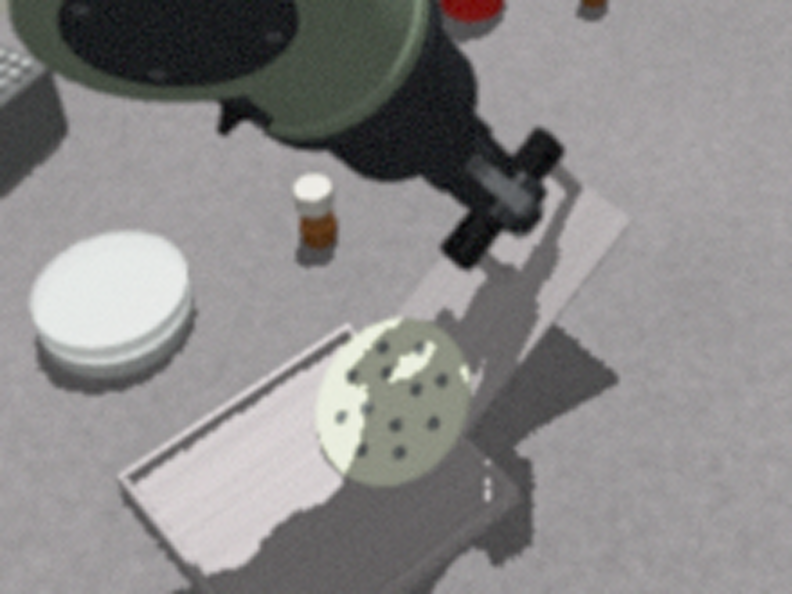

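```bash
python3 -m jog '0 0 0 0 0 0 1;0 0 0 0 0 0 1;0 0 0 0 0 0 1;0 0 0 0 0 0 1'; python3 st.py s15.png
```

```text
clock: 26.25
position: [0.4347, 0.14, 0.1066]
ee_rot: [0.744, 0.616, -0.2, 0.165]
contact_force: [0.7, -0.2, -3.3]
opening: 0.169
26.3 [0.43464841 0.14006357 0.10654899] [-0.53008504 -0.01185175 -3.6808419 ] [-0.76918047  0.93948487  0.29112689  1.75119407  0.19332556  0.84537695
 -0.89435567] 29.988585167957982
edge [0.45328512 0.23839583 0.00988396] [ 0.16154473  0.85092681 -0.49982683]
```

View pics/s15.png

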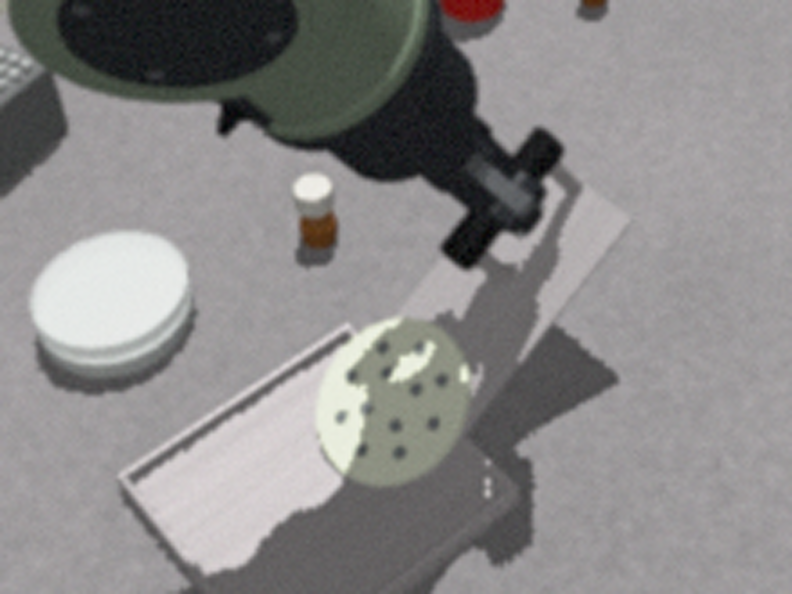

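The plate slid about 15 mm and its front rim now rests on the tray floor; the load on the wrist dropped by about 1 N. I tilt a bit more and draw the blade back so it comes off.

```bash
python3 -m jog '0.08 0.43 0.41 -2.45 0.47 0 1;0.08 0.43 0.41 -2.46 0.47 0 1;0 0 0 0 0 0 1;-0.09 -0.49 0 0 0 0 1;-0.09 -0.49 0 0 0 0 1;-0.09 -0.49 0 0 0 0 1;0 0 0 0 0 0 1'; python3 st.py s16.png
```

```text
clock: 27.18
position: [0.4335, 0.1334, 0.1149]
ee_rot: [0.735, 0.608, -0.232, 0.191]
contact_force: [0.1, -0.5, -3.8]
opening: 0.166
27.225 [0.43356889 0.13381029 0.11481724] [ 0.20288274  0.691719   -2.29115435] [-0.80238238  0.96548428  0.32250173  1.71182973  0.21386075  0.93276978
 -0.91050514] 34.98501374373651
edge [0.45057846 0.2234951  0.00980296] [ 0.15297949  0.80489369 -0.57336151]
```

View pics/s16.png

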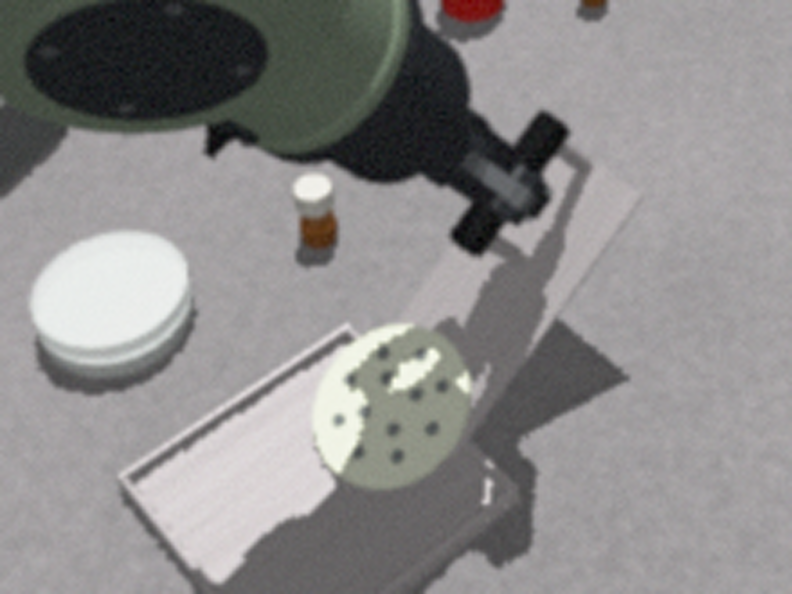

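```bash
python3 - <<'E'
from h import *
d=snap("side")
u=np.array([.187,.982]);c=np.array([.461,.2825])
for z in(.03,.037,.045):
    p=pt(d,[[278.9,312.5]],z)[0,:2]; print(z,p,(p-c)@u,(p-c)@[u[1],-u[0]])
E
```

```text
0.03 [0.44704087 0.23389272] -0.05034270972363973 -0.004618305069712572
0.037 [0.44306894 0.23759684] -0.04744800829030194 -0.009211415593024543
0.045 [0.43852958 0.24183013] -0.04413977808077309 -0.014460684762523959
```

The plate centre is still about 47 mm short of the tray centre, so dropping it here would leave it on the near wall. I carry it forward on the tilted blade first.

```bash
python3 -m jog '0.05 0.25 0 0 0 0 1;0.1 0.5 0 0 0 0 1;0.1 0.6 0 0 0 0 1;0.12 0.6 0 0 0 0 1;0.12 0.6 0 0 0 0 1;0.1 0.6 0 0 0 0 1;0.1 0.6 0 0 0 0 1;0.05 0.3 0 0 0 0 1'; python3 st.py s17.png
```

```text
clock: 28.28
position: [0.441, 0.1749, 0.1147]
ee_rot: [0.735, 0.608, -0.232, 0.191]
contact_force: [-0.1, -1.1, -2.9]
opening: 0.167
28.325 [0.44103053 0.17508595 0.11467331] [ 0.4252887  -0.22271201 -3.34660523] [-0.8376421   0.99197346  0.30810667  1.59858989  0.18275668  1.0337112
 -0.92345925] 34.97661009427505
edge [0.45797285 0.26479917 0.00967243] [ 0.1523806   0.80509291 -0.57324128]
```

View pics/s17.png

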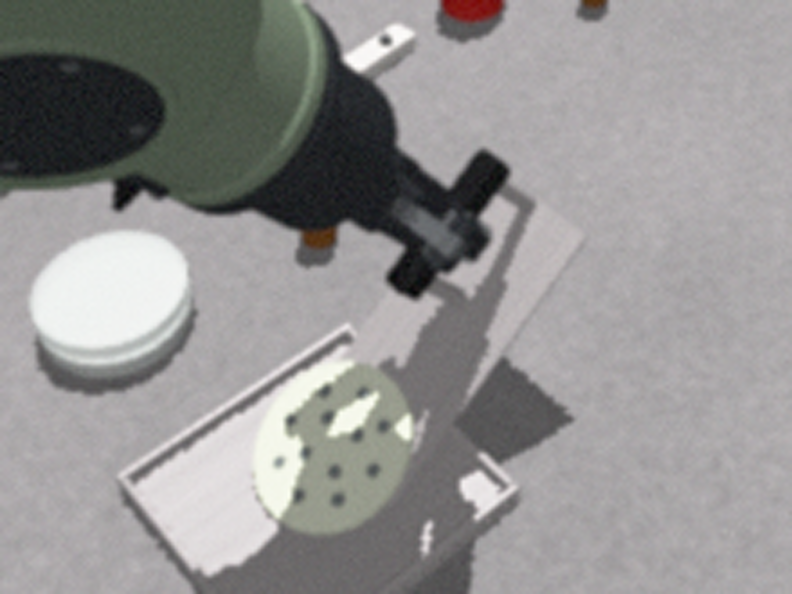

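```bash
python3 -m jog '0.09 0.49 0 0 0 0 1;0.09 0.49 0 0 0 0 1;0.06 0.3 0 0 0 0 1;0 0 0 0 0 0 1;-0.06 -0.3 0 0 0 0 1;-0.09 -0.49 0 0 0 0 1;-0.09 -0.49 0 0 0 0 1;-0.09 -0.49 0 0 0 0 1';python3 -m jog '-0.09 -0.49 0 0 0 0 1;-0.09 -0.49 0 0 0 0 1;-0.09 -0.49 0 0 0 0 1;0 0 0 0 0 0 1'; python3 st.py s18.png
```

```text
clock: 29.32
position: [0.44, 0.1691, 0.1148]
ee_rot: [0.735, 0.608, -0.232, 0.191]
contact_force: [0.5, 0.6, -3.8]
opening: 0.17
clock: 29.82
position: [0.4373, 0.1545, 0.1149]
ee_rot: [0.735, 0.608, -0.232, 0.191]
contact_force: [0.1, 0.1, -3.4]
opening: 0.17
29.875 [0.4373601  0.15485488 0.1148091 ] [-0.76927432  0.22066626 -2.6884706 ] [-0.82102478  0.97824235  0.31486865  1.6552741   0.19739692  0.98424363
 -0.91721518] 34.990435228159555
edge [0.45434941 0.24453341 0.00978618] [ 0.15280185  0.8048722  -0.57343904]
```

View pics/s18.png

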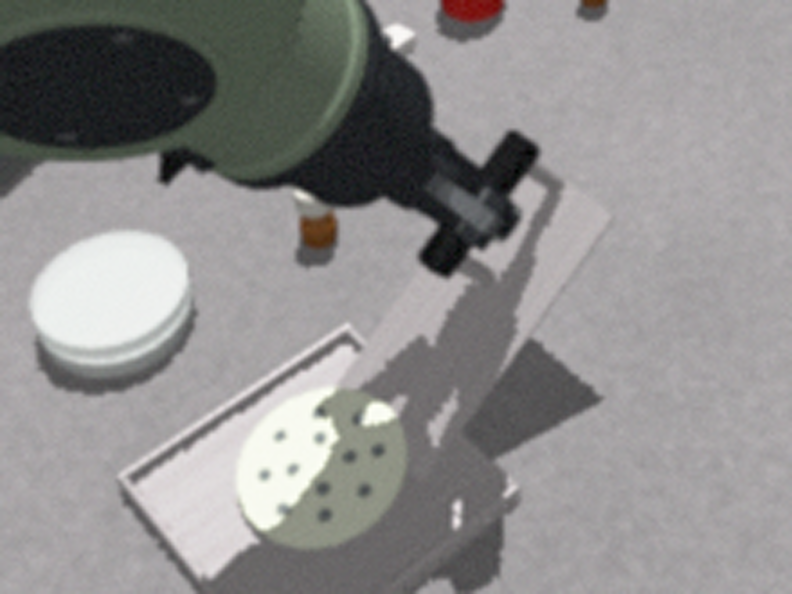

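```bash
python3 -m jog '-0.09 -0.49 0 0 0 0 1;-0.09 -0.49 0 0 0 0 1;-0.09 -0.49 0 0 0 0 1;-0.09 -0.49 0 0 0 0 1;0 0 0 0 0 0 1'; python3 st.py s19.png
```

```text
clock: 30.5
position: [0.4338, 0.135, 0.1149]
ee_rot: [0.735, 0.608, -0.232, 0.191]
contact_force: [0.1, -0.0, -2.5]
opening: 0.164
30.55 [0.43378993 0.13526805 0.11480561] [-0.10295015 -0.32264033 -2.80799915] [-0.80388138  0.96629653  0.32203632  1.70825239  0.21273431  0.93604476
 -0.91096384] 34.98598917405728
edge [0.45078508 0.22495376 0.00978976] [ 0.15283406  0.80491133 -0.57337553]
```

View pics/s19.png

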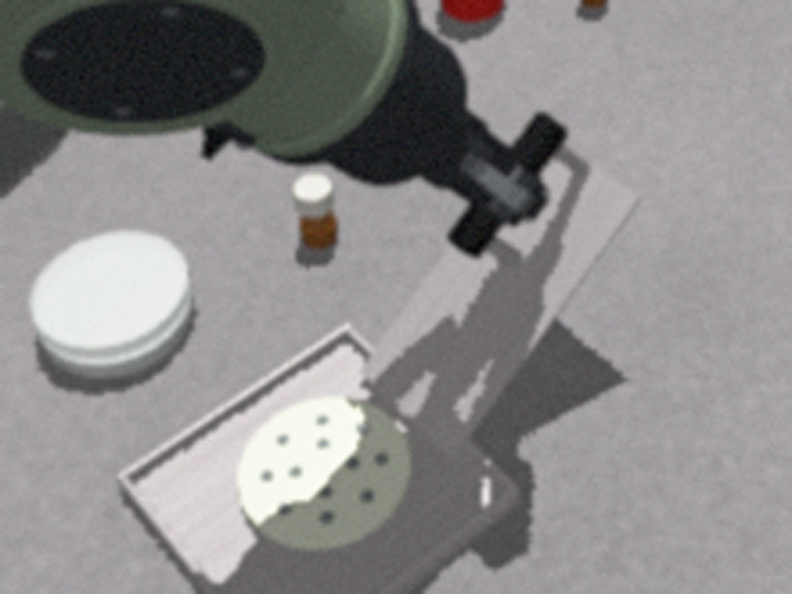

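The plate now lies flat in the tray (crop 323,472), clear of the blade at (370,395). I withdraw, level the lifter and take it to open bench.

```bash
python3 -m jog '-0.15 -0.8 0.6 0 0 0 1;-0.3 -1.6 1.3 0 0 0 1;-0.4 -2 1.7 0 0 0 1;-0.4 -2 1.7 0 0 0 1;0 -2 0.5 4.3 -0.82 0 1;0 -2 0 4.3 -0.82 0 1;0 -2 0 4.3 -0.82 0 1;0 -2 0 4.3 -0.82 0 1'; python3 -m jog '0 -2 0 4.3 -0.82 0 1;0 -2 0 4.3 -0.82 0 1;0 -2 0 4.3 -0.82 0 1;0 -2 0 4.3 -0.82 0 1;0 -1.5 0 0 0 0 1;0 0 0 0 0 0 1'; python3 st.py s20.png
python3 - <<'E'
from h import *
d=snap("side");cv2.imwrite("pics/s20b.png",d["frame"][:,:,::-1])
E
```

```text
clock: 31.55
position: [0.4207, -0.0103, 0.1737]
ee_rot: [0.762, 0.63, -0.116, 0.096]
contact_force: [0.8, -0.1, -3.1]
opening: 0.169
clock: 32.3
position: [0.4203, -0.1055, 0.1734]
ee_rot: [0.771, 0.637, -0.0, 0.0]
contact_force: [-0.3, 0.9, -3.2]
opening: 0.169
32.35 [ 0.42056438 -0.10434211  0.17324203] [ 1.02336307  0.84974245 -2.41959092] [ 0.23253448  0.61018397 -0.10637705  2.05062578  0.13101888  0.48726111
 -0.15940913] 0.024193255446613243
edge [0.44588056 0.02825126 0.13949621] [ 1.87604777e-01  9.82244538e-01 -3.39427446e-04]
```

View pics/s20b.png

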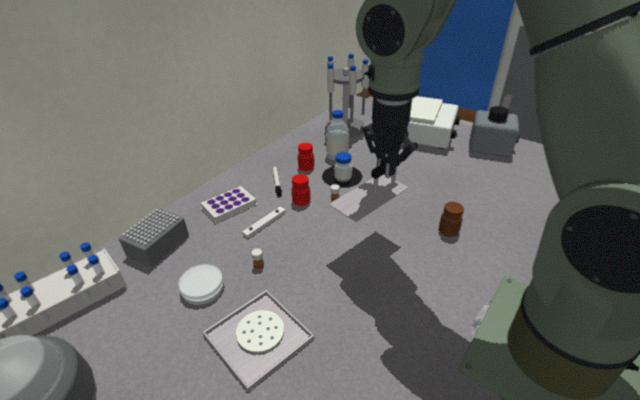

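The plate is at (260,331) in the tray, jar on the mat, bench below the lifter free. I set the lifter down.

```bash
python3 -m jog '0 0 -3 0 0 0 1;0 0 -4 0 0 0 1;0 0 -4 0 0 0 1;0 0 -1.8 0 0 0 1;0 0 -0.6 0 0 0 1;0 0 -0.4 0 0 0 1;0 0 -0.1 0 0 0 1;0 0 0 0 0 0 1'; python3 -m jog '0 0 0 0 0 0 1.9;0 0 0 0 0 0 2.5;0 0 0 0 0 0 4;0 0 0 0 0 0 6;0 0 0 0 0 0 8.54;0 0 0 0 0 0 8.54;0 0 0 0 0 0 8.54'
```

```text
clock: 33.4
position: [0.4215, -0.1037, 0.0342]
ee_rot: [0.77, 0.638, 0.0, -0.0]
contact_force: [-0.3, 0.9, -3.1]
opening: 0.168
clock: 34.28
position: [0.4213, -0.1037, 0.0338]
ee_rot: [0.77, 0.638, 0.0, -0.0]
contact_force: [-0.2, 0.0, 0.1]
opening: 0.999
```

```bash
python3 -m jog '0 0 2 0 0 0 8.54;0 0 4 0 0 0 8.54;0 0 5 0 0 0 8.54;0 0 5 0 0 0 8.54;-1 -4 2 0 0 0 8.54;0 -6 0 0 0 0 8.54;0 -6 0 0 0 0 8.54;0 -6 0 0 0 0 8.54';python3 -m jog '0 -4 0 0 0 0 8.54;0 0 0 0 0 0 8.54;0 0 0 0 0 0 8.54'
python3 - <<'E'
from h import *
for n in("side","top"):
    d=snap(n);cv2.imwrite(f"pics/{n}21.png",d["frame"][:,:,::-1])
V=d["frame"].min(2)
m=np.zeros_like(V);m[195:290,155:245]=V[195:290,155:245]>185
m=big(m);c=max(cv2.findContours(m,0,2)[0],key=cv2.contourArea);e=cv2.fitEllipse(c);p=pt(d,e[0],.013)[0]
print(e,p,np.hypot(p[0]-.461,p[1]-.2825))
c=pt(d,c[:,0],.013)[:,:2].astype(np.float32);print(cv2.minEnclosingCircle(c))
E
```

```text
clock: 35.28
position: [0.4109, -0.3257, 0.2139]
ee_rot: [0.77, 0.638, 0.0, -0.0]
contact_force: [1.4, 0.9, 0.1]
opening: 1.002
clock: 35.65
position: [0.4113, -0.3629, 0.2136]
ee_rot: [0.77, 0.638, 0.0, -0.001]
contact_force: [-0.4, 0.4, -0.8]
opening: 1.0
((202.6649169921875, 241.43356323242188), (34.70859909057617, 36.196739196777344), 38.02977752685547) [0.46311225 0.27568642 0.013     ] 0.007133477432015614
((0.46335315704345703, 0.2757626175880432), 0.04440313205122948)
```

View pics/side21.png

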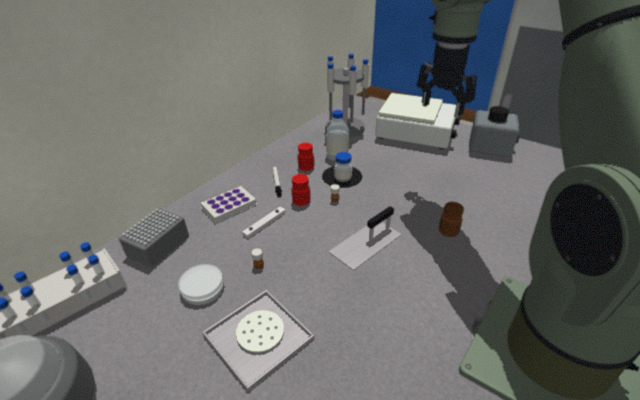

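View pics/top21.png

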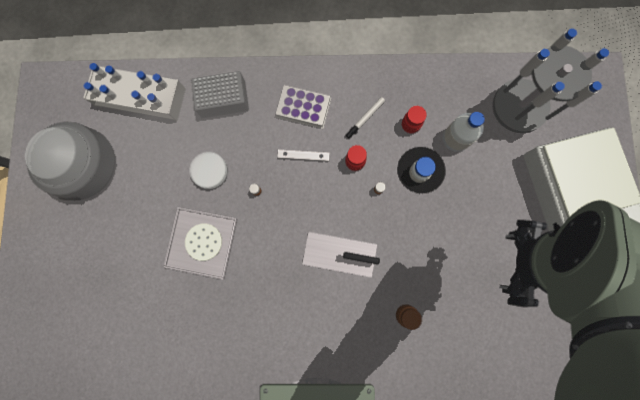

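The plate (top 203,241) lies flat, about 7 mm from the tray centre. The lifter is flat on open bench at (340,254), the jar is on the mat at (423,170), and the bystanders look unmoved.

```bash
python3 -c "
from workcell import r
print(r.sign_off())"
```

```text
the job is handed in; nothing more can be done
None
```

I moved the jar to the mat, slid the blade under the plate against the stop, and lifted and carried the plate to the tray. There I tilted the blade to 35° and the plate slid off. I then laid the lifter flat on the open bench and handed the job in at about 36 s. No verdict was reported.

- **Plate:** it lies flat in the tray, its centre about 7 mm from the tray's by the top camera. The fingers never went near the porcelain.
- **Jar and lifter:** the jar stands upright on the mat, and the lifter lies flat on the bench, clear of both tray and plate.
- **Bystanders:** the vials, petri dishes, well plate, pen and reagent bottle look unmoved. I judged this by eye in the final pictures, not by measurement.
- **One deviation:** at 30° the plate slid only about 15 mm before its front rim caught the tray floor. I tilted on to 35°, carried it about 55 mm further in on the tilted blade, then drew the blade back so the plate settled flat.

None of the final checks failed or disagreed.

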